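# Fit the polishing wheel to its drive

### The job

Lift the cover plate off the drive's hub and hang it by its hole on the post of the wooden stand, resting flat on the shoulder, and let go of it. Then take the polishing wheel out of its rest, push its keyed shaft into the hub, turning it until the key slips into the slot, and keep pushing until the disc sits on the hub; a spring in the hub pushes back, so do not let go at the end: finish while still holding the wheel pressed fully home. Leave everything else on the bench where it lies.

Things in the scene. Friction and masses are not known exactly. Their poses are not given: they have to be found in the camera images.
- drive: polishing drive, fixed: grey housing 130 x 130 x 45 high, a motor reaching 45 further on its +x side. Origin under its centre, z up. On top a steel hub 54 across with a keyway slot 11 wide, open at the top and through its wall on one side. The slot points within 0.4 rad either side of the housing's +x; the angle is not reported: see it, or feel for it by turning the wheel under light push
- hub_mouth (a point): centre of the hub's upright round bore (26 wide) at its top face, 100 above the bench; axes as the housing's, not the slot's. The hub turns only stiffly (about 3 N m), so it stays put while the key slides over its face
- ejector (a joint): spring disc in the hub's bore, 30 below the mouth at rest (0 m); grows as it is pushed down. It pushes back with 8 N when first touched, 12 N at 0.010 m, where the wheel is home. Let go, it lifts the wheel about 10
- cover: steel cover plate, at the start lying on the hub: disc 58 across, 6 thick, with a round hanging hole 20 wide in its middle and on its +x side a tab reaching to 48 from the hole centre, carrying a fin to grip. 0.15 kg. Origin at the hole centre on the underside, z up
- fin (a point): middle of the foot of the cover's black upright fin: 35 from the hole centre along the cover's +x, on the plate's upper face (6 above the underside). Fin 26 long (cover's x), 12 thick (y), 30 high
- stand: wooden stand, fixed: base 90 x 90 x 30 high, on it a round wooden shoulder 50 across up to 60 above the bench, and from its middle a steel post 12 thick rising 40 more, with a tapered tip. Origin under its centre. It may stand left or right
- post_foot (a point): foot of the post on its axis, on the shoulder's top, 60 above the bench: here the hole centre of the hung cover's underside lies
- wheel: polishing wheel on a keyed shaft, 0.25 to 0.45 kg, upright in the rest. Origin at the centre of the disc's underside, z up. Disc 80 across, 8 thick, an index tab 12 wide on its rim reaching to 52 along +x, over the key. On the disc a grip bar 44 long (x), 16 thick (y), its top 42 above the origin. Key on the hub's face: origin 26 above the mouth; home, disc on the hub: level with it
- shaft_nose (a point): centre of the lower end of the wheel's shaft, 40 below the wheel's origin. Shaft 24 thick with a tapered nose; the lowest 14 is plain, above that up to the disc a key 8 wide stands out to 18 from the axis along the wheel's +x
- rest: wooden rest block, fixed: 90 x 90 x 50 high, with an upright hole 42 wide in which the shaft stands, the disc on its top. Origin under its centre. It may stand left or right
- chisel_a: bystander, loose: wood-handled chisel 140 long, 18 high, on the +y side of the drive unit. Origin under its middle
- chisel_b: bystander, loose: the same chisel on the -y side of the drive unit. Origin under its middle
- chisel_c: bystander, loose: wood-handled chisel 160 long, 18 high, beyond the drive unit to the right. Origin under its middle
- mallet: bystander, loose: wooden mallet, head 45 x 100 x 45 high with a handle 22 thick towards its +y, between the robot and the drive unit. Origin under its middle
- brush: bystander, loose: flat dusting brush 130 long, 14 high, beyond the drive unit to the left. Origin under its middle
- inkstone: bystander, loose: round inkstone, 92 across, 18 high, on the far right. Origin under its middle
- whetstone: bystander, loose: grey whetstone 50 x 150 x 25 high, on the far left. Origin under its middle
- jar: bystander, loose: green glass jar, 60 across, 80 high, on the left. Origin under its middle
Not all that is in view belongs to the job. Leave any purple, turquoise or yellow look-alike of the wheel alone.

How it is judged:
On the way, in this order (a step that is already met when the one before it is completed fails the run):
1. the cover hangs on the post, flat on the shoulder and let go (horizontal distance between cover and post_foot below 0.008 m and z of cover in the frame of post_foot between -0.006 and 0.006 m and angle between cover's own z axis and vertical below 0.15 rad and contact force between the fingers and cover below 0.1 N), for 0.2 s.
2. the wheel's key has slipped into the hub's slot (z of wheel in the frame of hub_mouth below 0.018 m and horizontal distance between wheel and hub_mouth below 0.005 m and angle between wheel's own z axis and vertical below 0.1 rad), for 0.1 s.
At the end, for the whole second after the job is handed in: Fingers hold the wheel (over 2 N) pressed against the spring: disc underside within 3 mm of the hub mouth, centred within 4 mm, upright within 0.06 rad, still. Cover on the post, not touched: hole within 8 mm of its axis, underside within 6 mm of the shoulder, flat within 0.15 rad (all of step 1 and z of wheel in the frame of hub_mouth below 0.003 m and horizontal distance between wheel and hub_mouth below 0.004 m and angle between wheel's own z axis and vertical below 0.06 rad and contact force between the fingers and wheel above 2 N and linear speed of wheel below 0.03 m/s); the arm keeps its last pose, push and grip.
It fails at once if a bystander is moved by more than 30 mm (distance of any of chisel_a, chisel_b, chisel_c, mallet, brush, inkstone, whetstone, jar from where it was at the start of the episode above 0.03 m).
It also fails if it takes over 61 s, if anything falls off the work surface, if the arm or the gripper's body presses on something with over 40 N, if the wrist force passes 120 N, or if a joint passes its speed limit or range.

### The arm

A 6-joint arm with a two-finger parallel gripper is mounted at the origin on the work surface. World frame = base frame: x ahead of the robot, y to its left, z up, the work surface at z = 0. Lengths are in m, angles in rad, forces in N, time in s.
With the tool pointing down it reaches from about 0.225 to 0.875 m from the base axis. Payload 3.4 kg.
Tool frame: the origin (TCP) lies at the very end of the fingers, on their centre line; the grasp point (between the pads) lies 19 mm behind it (grasp_offset is the distance from the TCP to the grasp point, in m); y points along the fingers, z is the direction in which the jaws open and shut, and the axes are right-handed (so a half turn about y gives the same grasp; the last joint's range is limited). The gripper opens to 85 mm and grips with 20 to 120 N. Pads are 22 mm wide; open, the fingers measure 114 mm over their backs; the gripper's body (76 mm by 85 mm) begins 54 mm behind the grasp point. The pads swing forward as they close: fully open they stand 13 mm farther back than shut.
Start: joints at [1.093, 0.276, 1.505, -0, 1.361, -0.121], TCP at [0.201, 0.539, 0.231] pointing down, gripper open.
Joint ranges: [-2.89, 2.89], [-0.75, 2.08], [0.22, 2.7], [-1.18, 4.32], [0.11, 2.71], [-2.7, 2.7]. Speed limits (rad/s): [2.57, 2.57, 3.14, 3.14, 3.14, 3.14].

### API

Orientations are given as a unit quaternion [w, x, y, z].
In Python, from rig import get_state, get_image, sign_off, grasp_offset gives the robot as it stands.
- The arm moves only by the shell command python3 -m jog 'ROWS' [FORCE]. ROWS is JSON, one flat list of numbers, 7 for each row, row after row: the closure in counts, from 0 (fully open) to 255 (shut), then the shift along the tool's x, y, z in cm, then the turn, a rotation vector about the tool's x, y, z in units of 8 degrees (1.0 is 8 degrees). In form: [jaw, tx, ty, tz, rx, ry, rz, jaw, tx, ty, tz, rx, ry, rz, ...]. A call has 1 to 12 rows; each row is the pose to reach, as a shift and turn from the pose commanded when the call began, along the tool's axes at that moment; what a row does not reach only later rows make up. A row lasts 1/8 s, in which the tool goes at most 62.5 mm and 10.7 degrees, less where a joint would pass 70% of its speed; a pose out of reach is approached as far as the arm can. A call with a gripper value outside its range is refused whole. The fingers move at their own pace and stop on an object; FORCE is the grip in N (left out, the last holds). Time passes only in rows, so rows that repeat a pose let the fingers close. It gives the time, the measured TCP pose, the force and the opening at its end, in the units of the state.
- get_state(): the state, without advancing time (a new reading comes with each control period).
- get_image(name): name is "scene" or "top" or "wrist"; returns a dict with "color" (420x560x3 uint8, blue, green, red), "mtx" (3x3 intrinsics, pixels), "R" (3x3) and "t" (3): a world point X has camera coordinates R X + t; the wrist camera has in their place "tool_from_camera" (4x4, takes a point from camera to tool coordinates, whose origin is the TCP and whose axes are the tool frame's). Camera axes: x right, y down, z forward; pixel columns grow to the right and rows downward; lengths in m; the calibration is good to about 2 mm. The wrist camera is an equidistant fisheye: a pixel r from the principal point sees the ray r / f radians off the axis. A picture is of the moment at which its call begins: read the wrist's pose just before it. There is no depth.
- sign_off(): hands the job in, once; it reports no verdict.
The state is a dict: "clock": time; "qpos": joint angles; "qd": joint speeds; "effort": joint torques, N m; "position": TCP position; "ee_rot": TCP orientation; "contact_force": force on the tool from outside, world axes, zero at the start; "moment": the same for the moment, N m; "width": finger opening in m.
Only numpy, scipy, OpenCV 4.12 (cv2) and the standard library are available. Lean on these libraries where they do the work, as an engineer would, in place of code of your own. Each camera call takes 0.05 s, during which the arm holds its last target.

## Working session

There is one attempt and no reset: what is moved stays moved. The work goes in short steps, Python scripts to look and compute and a shell command to move; the robot and the scene stay as the last step left them, time stands still between calls to the robot, and variables do not carry over. Pictures are saved under pics/ and viewed, and the job is handed in when it is done.

```bash
ls; mkdir -p pics
python3 - <<'E'
from rig import get_state,get_image,grasp_offset
import cv2
s=get_state();print(s,grasp_offset)
for n in("scene","top","wrist"):
    im=get_image(n);cv2.imwrite(f"pics/{n}0.png",im["color"])
    print(n,{k:v.tolist() for k,v in im.items() if k!="color"})
E
```

```text
pics
{'clock': 0.0, 'qpos': array([ 1.09299767e+00,  2.76609843e-01,  1.50614926e+00, -2.97854381e-05,
        1.36069315e+00, -1.20971095e-01]), 'qd': array([-0.00069266,  0.00199733,  0.00104362,  0.00126821, -0.0006683 ,
        0.00075921]), 'effort': array([ 1.29186312e-03, -4.16773403e+01, -2.45802963e+01, -1.19481219e-04,
        1.06464507e-02, -2.07529575e-05]), 'position': array([0.20060144, 0.53830276, 0.23042482]), 'ee_rot': array([-0.69525131,  0.69651382, -0.12567121,  0.12530307]), 'contact_force': array([-0.5748271 ,  0.33850484, -0.75226606]), 'moment': array([ 0.01304173, -0.01650455, -0.00379497]), 'width': 0.0853052301390497} 0.0187
scene {'mtx': [[442.3500121613883, 0.0, 279.31821535368977], [0.0, 442.3500121613883, 203.9895565654308], [0.0, 0.0, 1.0]], 'R': [[0.628176879353687, 0.7780100247893947, -0.009706161582645019], [0.6406718533867442, -0.5242861819441966, -0.5609488173624853], [-0.44151260969926714, 0.34615661303748296, -0.827793582197253]], 't': [-0.3064528704261477, -0.2768622313189388, 1.4288399960250988]}
top {'mtx': [[399.3590187548147, 0.0, 284.8536855172122], [0.0, 399.3590187548147, 208.56669002786583], [0.0, 0.0, 1.0]], 'R': [[-0.023473461696723156, -0.9996628221529626, 0.011101288265153778], [-0.9837976577408509, 0.021123857175405037, -0.1780335678506955], [0.1777390368478112, -0.015100485528838558, -0.9839617930169878]], 't': [0.01473099706095701, 0.5067481374198222, 1.1516629662338445]}
wrist {'mtx': [[325.19226210127806, 0.0, 287.5958753454004], [0.0, 325.19226210127806, 216.5686449637002], [0.0, 0.0, 1.0]], 'tool_from_camera': [[0.0006912543848979044, 0.9613698811087316, 0.27525892149820763, -0.0692313156644099], [-1.773957173353302e-05, -0.2752589754299083, 0.9613701140198724, -0.14301747518489527], [0.9999997609263117, -0.0006694342822092832, -0.0001732196837800019, 5.687198396087112e-05], [0.0, 0.0, 0.0, 1.0]]}
```

View pics/top0.png

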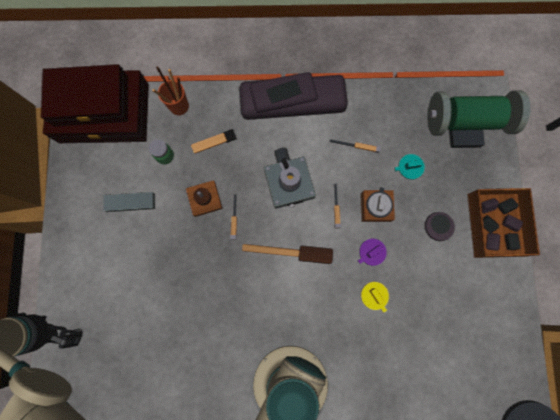

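View pics/scene0.png

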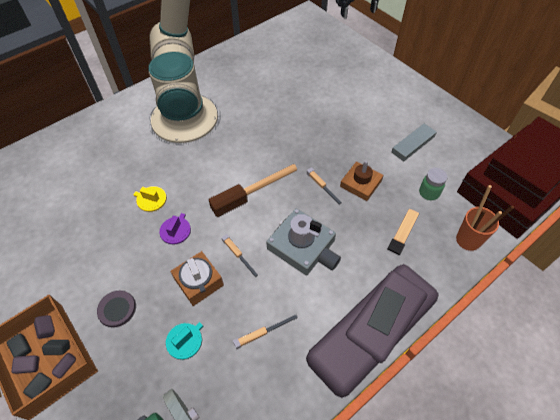

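View pics/wrist0.png

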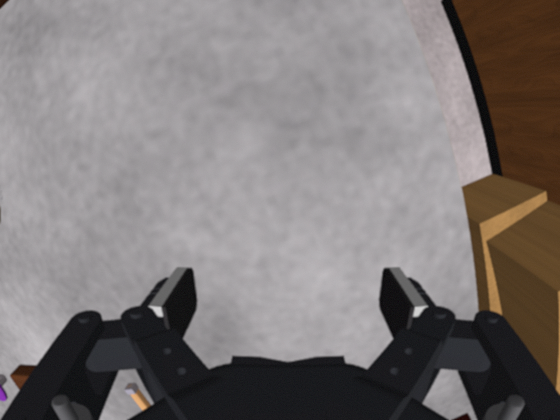

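```bash
cat > h.py <<'E'
import numpy as np,cv2
from scipy.spatial.transform import Rotation as Ro
from rig import get_state,get_image
def crop(im,u0,v0,u1,v1,s,fn):
    c=im[v0:v1,u0:u1];c=cv2.resize(c,None,fx=s,fy=s,interpolation=cv2.INTER_CUBIC)
    for k in range(0,u1-u0,10):
        cv2.putText(c,str(u0+k),(k*s,8),0,.3,(0,255,255),1);cv2.line(c,(k*s,9),(k*s,14),(0,255,255),1)
    for k in range(0,v1-v0,10):
        cv2.putText(c,str(v0+k),(0,k*s+3),0,.3,(0,255,255),1);cv2.line(c,(20,k*s),(25,k*s),(0,255,255),1)
    cv2.imwrite(fn,c)
def ray(im,u,v,pose=None):
    """origin,dir in world"""
    K=im["mtx"]
    if "R" in im:
        d=np.array([(u-K[0,2])/K[0,0],(v-K[1,2])/K[1,1],1]);R=np.array(im["R"])
        return -R.T@np.array(im["t"]),R.T@d
    x=np.array([u-K[0,2],v-K[1,2]]);r=np.hypot(*x);th=r/K[0,0]
    d=np.array([*(np.sin(th)*x/max(r,1e-9)),np.cos(th)])
    T=np.array(im["tool_from_camera"]);p,q=pose
    Rw=Ro.from_quat(np.r_[q[1:],q[0]]).as_matrix()
    return p+Rw@T[:3,3],Rw@T[:3,:3]@d
def atz(im,u,v,z,pose=None):
    o,d=ray(im,u,v,pose);return o+d*(z-o[2])/d[2]
def proj(im,X,pose=None):
    K=im["mtx"]
    if "R" in im:
        c=np.array(im["R"])@X+im["t"];return K[0,0]*c[0]/c[2]+K[0,2],K[1,1]*c[1]/c[2]+K[1,2]
    T=np.array(im["tool_from_camera"]);p,q=pose
    Rw=Ro.from_quat(np.r_[q[1:],q[0]]).as_matrix()
    c=T[:3,:3].T@(Rw.T@(np.array(X)-p)-T[:3,3])
    th=np.arctan2(np.hypot(c[0],c[1]),c[2]);n=np.hypot(c[0],c[1])
    return K[0,0]*th*c[0]/n+K[0,2],K[0,0]*th*c[1]/n+K[1,2]
def tri(rays):
    A=0;b=0
    for o,d in rays:
        d=d/np.linalg.norm(d);P=np.eye(3)-np.outer(d,d);A=A+P;b=b+P@o
    return np.linalg.solve(A,b)
def toolR():
    q=get_state()["ee_rot"];return Ro.from_quat(np.r_[q[1:],q[0]])
E
python3 - <<'E'
from h import *
t=cv2.imread("pics/top0.png");s=cv2.imread("pics/scene0.png")
crop(t,255,140,325,215,8,"pics/t_drive.png")
crop(s,260,200,350,280,8,"pics/s_drive.png")
crop(t,180,170,230,225,10,"pics/t_stand.png")
crop(t,350,175,410,230,10,"pics/t_rest.png")
R=toolR().as_matrix();print(R.round(3))
E
```

```text
[[ 0.937 -0.001  0.349]
 [-0.349 -0.001  0.937]
 [-0.    -1.    -0.001]]
```

View pics/t_drive.png

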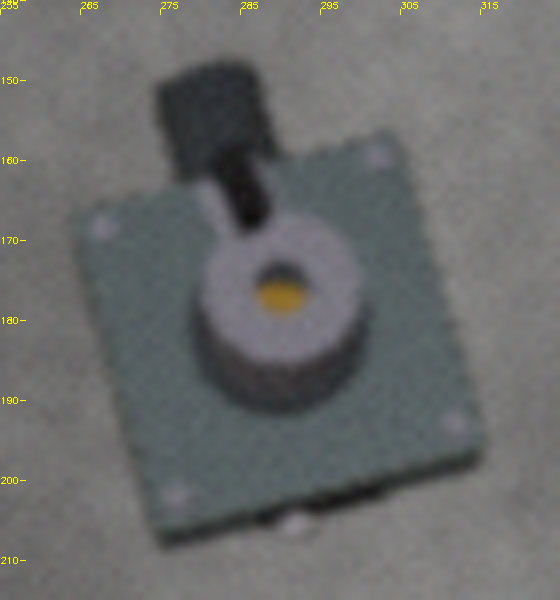

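View pics/s_drive.png

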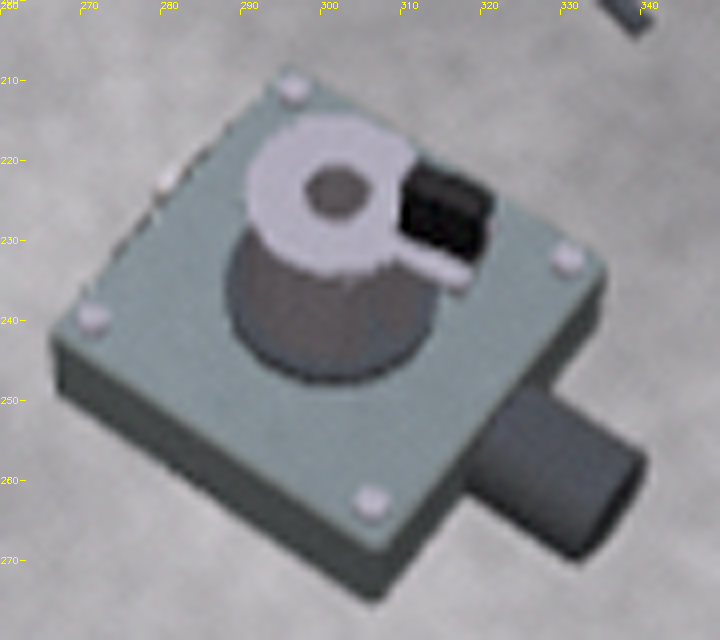

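View pics/t_stand.png

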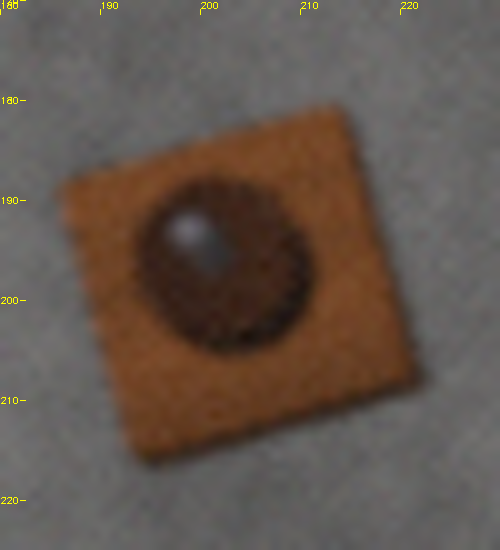

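View pics/t_rest.png

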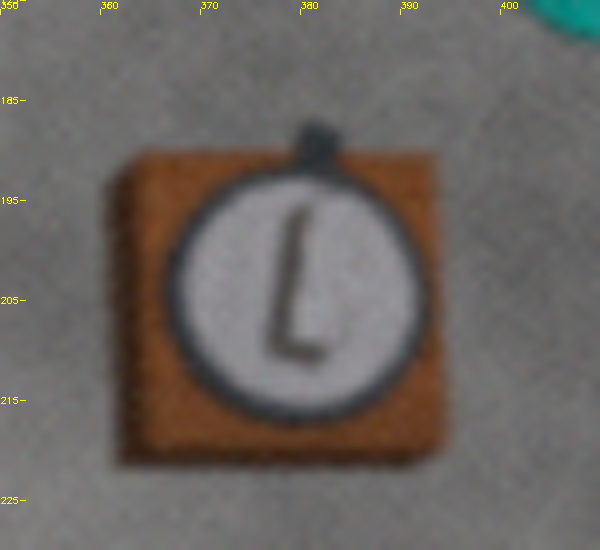

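Run:
```python
from h import *
t=get_image("top");s=get_image("scene")
print("cover hole top",atz(t,290,176.2,.106),"scene",atz(s,302,224,.106))
print("fin top tri",tri([ray(t,283.8,162),ray(s,316,222.5)]), atz(t,283.8,162,.136),atz(s,316,222.5,.136))
print("stand base corners"); 
for u,v in[(186,189),(214,181),(221.5,208.5),(195,216)]:print(atz(t,u,v,.03))
print("post tip",atz(t,198.5,192.5,.1))
print("rest/wheel disc", atz(t,379.7,204.3,.058),"tab",atz(t,381.3,188.3,.056))
for u,v in[(265,167),(304,157),(315,197),(275.5,207.5)]:print("house",atz(t,u,v,.045))
```

```text
cover hole top [ 0.5905831  -0.01281157  0.106     ] scene [ 0.59152859 -0.01148149  0.106     ]
fin top tri [0.62353828 0.00401142 0.13738864] [0.62436434 0.00456446 0.136     ] [0.62261899 0.00402121 0.136     ]
stand base corners
[0.57694838 0.30363716 0.03      ]
[0.60034574 0.21848074 0.03      ]
[0.51405963 0.19510541 0.03      ]
[0.49275708 0.27483829 0.03      ]
post tip [0.54929778 0.25107166 0.1       ]
rest/wheel disc [ 0.51152138 -0.2792825   0.058     ] tab [ 0.56070909 -0.28784659  0.056     ]
house [0.63730417 0.06092929 0.045     ]
house [ 0.66669283 -0.0592539   0.045     ]
house [ 0.54052083 -0.08843297  0.045     ]
house [0.5108743  0.03130168 0.045     ]
```

```bash
cat >> h.py <<'E'
def goal(p,yaw,R0=None,p0=None):
    s=get_state()
    if p0 is None:p0=s["position"]
    R0=toolR()
    x=np.array([np.cos(yaw),np.sin(yaw),0]);y=np.array([0,0,-1.]);z=np.cross(x,y)
    Rt=Ro.from_matrix(np.c_[x,y,z])
    d=R0.inv().apply(np.array(p)-p0)*100;r=(R0.inv()*Rt).as_rotvec()/np.radians(8)
    print("shift cm",d.round(2),"rot",r.round(2),"rows>=",max(np.linalg.norm(d)/6.25,np.linalg.norm(r)*8/10.7).round(1))
def pose():
    s=get_state();return s["position"],s["ee_rot"]
def st():
    s=get_state();x=toolR().as_matrix()
    print("t",s["clock"],"p",s["position"].round(4),"yaw",round(float(np.arctan2(x[1,0],x[0,0])),4),"down",x[:,1].round(3),"F",s["contact_force"].round(1),"M",s["moment"].round(2),"w",round(s["width"],4),"q",s["qpos"].round(2))
E
python3 - <<'E'
from h import *
goal([.547,.25,.23],0.0)
E
```

```text
shift cm [ 42.52   0.1  -14.95] rot [ 0.01 -2.56 -0.  ] rows>= 7.2
```

```bash
python3 -m jog '[0,42.5,0,-15,0,-2.56,0, 0,42.5,0,-15,0,-2.56,0, 0,42.5,0,-15,0,-2.56,0, 0,42.5,0,-15,0,-2.56,0, 0,42.5,0,-15,0,-2.56,0, 0,42.5,0,-15,0,-2.56,0, 0,42.5,0,-15,0,-2.56,0, 0,42.5,0,-15,0,-2.56,0, 0,42.5,0,-15,0,-2.56,0,0,42.5,0,-15,0,-2.56,0]' 80
python3 - <<'E'
from h import *
import pickle
st();p=pose();im=get_image("wrist");pickle.dump((p,im),open("w_stand.pkl","wb"))
cv2.imwrite("pics/w1.png",im["color"]);print(proj(im,[.547,.25,.06],p))
E
```

```text
clock: 1.5
position: [0.5453, 0.2508, 0.2312]
ee_rot: [0.707, -0.707, -0.0, 0.001]
contact_force: [0.6, 0.2, 0.1]
width: 0.0853
t 1.5 p [0.5453 0.2508 0.2312] yaw 0.0016 down [-0.001  0.001 -1.   ] F [0.6 0.2 0.1] M [-0.06  0.04 -0.01] w 0.0853 q [ 0.31  0.31  1.45  0.    1.38 -1.26]
(np.float64(286.7906267186573), np.float64(198.28449140645787))
```

View pics/w1.png

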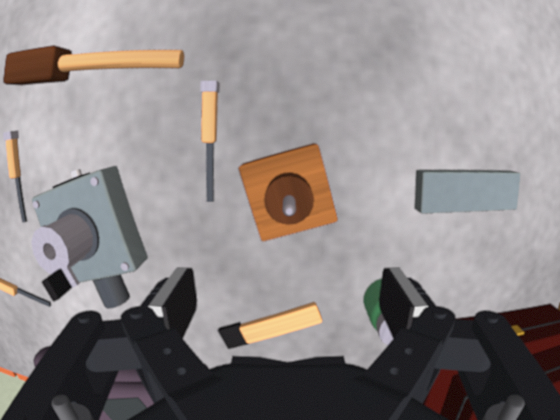

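Run:
```python
from h import *
import pickle
p,im=pickle.load(open("w_stand.pkl","rb"))
crop(im["color"],230,135,350,250,6,"pics/w1c.png")
crop(im["color"],20,160,150,310,5,"pics/w1d.png")
```

```text
(no output)
```

View pics/w1c.png

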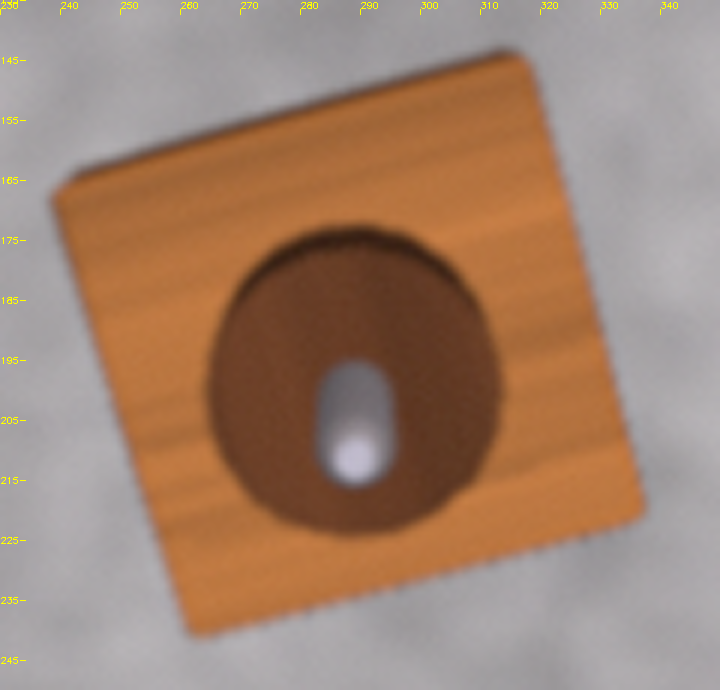

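View pics/w1d.png

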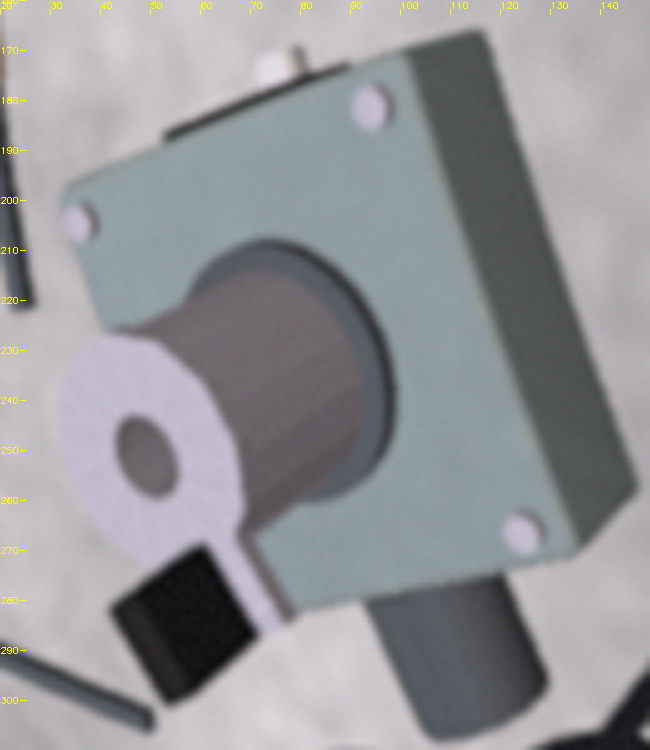

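Run:
```python
from h import *
import pickle
p,im=pickle.load(open("w_stand.pkl","rb"))
a=lambda u,v,z:atz(im,u,v,z,p).round(4)
print("tip",a(289,211.5,.1),"shoulder l/r/b",a(264.3,200,.06),a(313,200,.06),a(288.5,224,.06))
for c in[(239,169),(316,144.5),(337,220),(262,240.5)]:print(a(*c,.03))
print("cover hole",a(49.5,251,.106))
print("drv corner",a(102,171,.045),a(134,270.5,.045))
goal([.591-.01,-.012,.25],0.3)
```

```text
tip [0.5498 0.252  0.1   ] shoulder l/r/b [0.5487 0.2277 0.06  ] [0.5487 0.276  0.06  ] [0.5736 0.2517 0.06  ]
[0.5214 0.1987 0.03  ]
[0.4953 0.2807 0.03  ]
[0.5783 0.3059 0.03  ]
[0.6025 0.222  0.03  ]
cover hole [ 0.5922 -0.0107  0.106 ]
drv corner [0.5162 0.039  0.045 ] [0.6382 0.0646 0.045 ]
shift cm [  3.51  -1.89 -26.32] rot [-0.01 -2.13 -0.01] rows>= 4.3
```

```bash
python3 -m jog '[0,3.5,-1.9,-26.3,0,-3.2,0, 0,3.5,-1.9,-26.3,0,-3.2,0, 0,3.5,-1.9,-26.3,0,-3.2,0, 0,3.5,-1.9,-26.3,0,-3.2,0, 0,3.5,-1.9,-26.3,0,-3.2,0, 0,3.5,-1.9,-26.3,0,-3.2,0, 0,3.5,-1.9,-26.3,0,-3.2,0]'
python3 - <<'E'
from h import *
import pickle
st();p=pose();im=get_image("wrist");pickle.dump((p,im),open("w_drive.pkl","wb"))
cv2.imwrite("pics/w2.png",im["color"])
crop(im["color"],220,130,370,290,5,"pics/w2c.png")
E
```

```text
clock: 2.42
position: [0.5813, -0.0112, 0.2504]
ee_rot: [0.69, -0.689, -0.158, 0.157]
contact_force: [0.8, -0.8, 0.1]
width: 0.0854
t 2.425 p [ 0.5813 -0.0112  0.2504] yaw 0.4492 down [-0.     0.001 -1.   ] F [ 0.8 -0.8  0.1] M [ 0.03  0.05 -0.01] w 0.0854 q [-0.14  0.28  1.46  0.    1.41 -2.16]
```

View pics/w2.png

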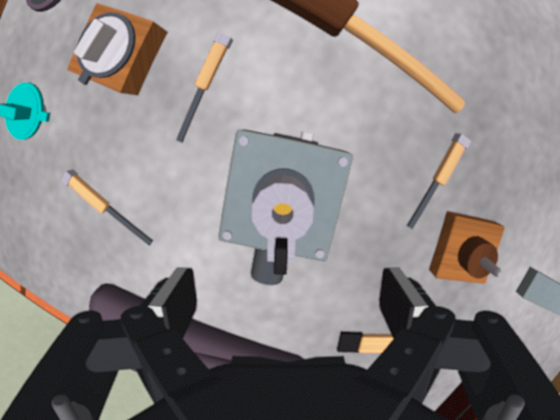

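View pics/w2c.png

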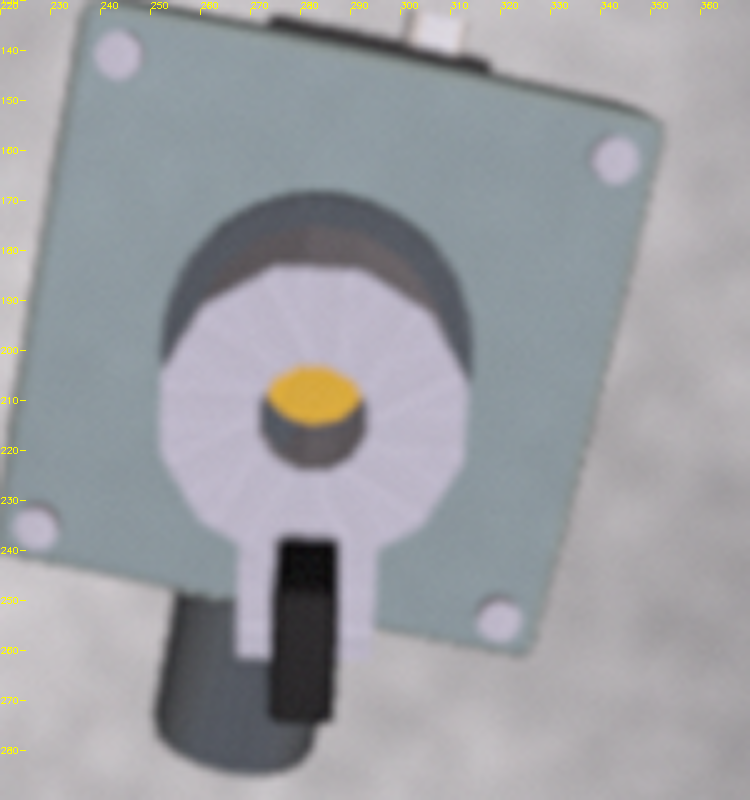

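Run:
```python
from h import *
import pickle
p,im=pickle.load(open("w_drive.pkl","rb"))
a=lambda u,v,z:atz(im,u,v,z,p)
h=a(282.6,213.5,.106);n=a(281.2,249,.136);f=a(280.2,274.2,.136)
print("hole",h,"n",n,"f",f,"len",np.linalg.norm(f-n))
m=(n+f)/2;print("mid",m,"dist",np.linalg.norm((m-h)[:2]),"yaw",np.arctan2(*(m-h)[1::-1]),np.arctan2(*(f-n)[1::-1]))
# tab end corners at .106
print(a(267.5,262,.106),a(294,262,.106))
print("ejector",a(282.5,209,.07))
for u,v in [(236,130),(352,154),(325.5,261),(219.5,240.5)]:print(a(u,v,.045))
```

```text
hole [ 0.59241998 -0.01117484  0.106     ] n [ 0.61356124 -0.00202724  0.136     ] f [0.63555454 0.00739374 0.136     ] len 0.023926139650837324
mid [0.62455789 0.00268325 0.136     ] dist 0.03499845598779649 yaw 0.40711617345674506 0.40471048162282053
[ 0.64259922 -0.003475    0.106     ] [0.63147959 0.01956157 0.106     ]
ejector [ 0.59732801 -0.00945508  0.07      ]
[ 0.54604478 -0.08935774  0.045     ]
[0.5150738  0.03423261 0.045     ]
[0.63841521 0.06555703 0.045     ]
[ 0.66890358 -0.05661221  0.045     ]
```

Run:
```python
from h import *
goal([.6245,.0027,.18],0.407);goal([.6245,.0027,.111],0.407)
```

```text
shift cm [ 4.49  7.04 -0.64] rot [-0.01  0.31  0.  ] rows>= 1.3
shift cm [ 4.48 13.94 -0.65] rot [-0.01  0.31  0.  ] rows>= 2.3
```

```bash
python3 -m jog '[0,4.5,6,-0.65,0,0.31,0, 0,4.5,6,-0.65,0,0.31,0, 0,4.5,9,-0.65,0,0.31,0, 0,4.5,12,-0.65,0,0.31,0, 0,4.5,13.9,-0.65,0,0.31,0, 0,4.5,13.9,-0.65,0,0.31,0]' 80
python3 - <<'E'
from h import *
st();im=get_image("wrist")
cv2.imwrite("pics/w3.png",im["color"])
E
```

```text
clock: 3.22
position: [0.6237, 0.0016, 0.1103]
ee_rot: [0.693, -0.692, -0.141, 0.144]
contact_force: [0.5, -0.6, 0.4]
width: 0.0857
t 3.225 p [0.6237 0.0016 0.1103] yaw 0.4059 down [-0.004  0.001 -1.   ] F [ 0.5 -0.6  0.4] M [-0.   -0.03  0.04] w 0.0857 q [-0.11  0.43  1.57  0.    1.14 -2.09]
```

View pics/w3.png

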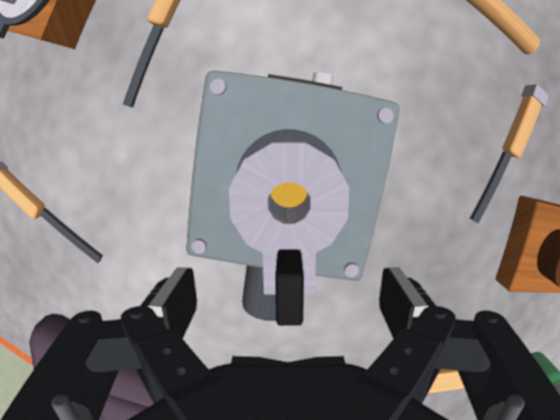

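```bash
python3 -m jog '[255,0.1,0,0.07,0,0,0, 255,0.1,0,0.07,0,0,0, 255,0.1,0,0.07,0,0,0, 255,0.1,0,0.07,0,0,0, 255,0.1,0,0.07,0,0,0, 255,0.1,0,0.07,0,0,0, 255,0.1,0,0.07,0,0,0]' 80
python3 - <<'E'
from h import *
import pickle
st();p=pose();im=get_image("wrist")
cv2.imwrite("pics/w4.png",im["color"])
E
```

```text
clock: 4.15
position: [0.626, 0.0016, 0.1118]
ee_rot: [0.693, -0.693, -0.142, 0.142]
contact_force: [-0.7, 0.4, 5.8]
width: 0.0107
t 4.15 p [0.626  0.0016 0.1118] yaw 0.4041 down [ 0.001  0.    -1.   ] F [-0.7  0.4  5.8] M [ 0.16  0.28 -0.02] w 0.0107 q [-0.11  0.43  1.57  0.    1.14 -2.08]
```

View pics/w4.png

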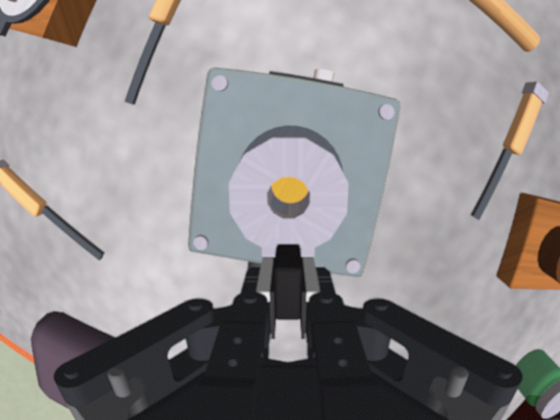

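```bash
python3 -m jog '[255,0,-1.5,0,0,0,0, 255,0,-3,0,0,0,0, 255,0,-5,0,0,0,0, 255,0,-5,0,0,0,0, 255,0,-5,0,0,0,0]' 80
python3 - <<'E'
from h import *
import pickle
st();p=pose();im=get_image("wrist");pickle.dump((p,im),open("w_lift.pkl","wb"))
cv2.imwrite("pics/w5.png",im["color"])
crop(im["color"],210,110,370,270,5,"pics/w5c.png")
E
```

```text
clock: 4.82
position: [0.6256, 0.0015, 0.161]
ee_rot: [0.693, -0.693, -0.142, 0.142]
contact_force: [-0.2, -0.5, -1.8]
width: 0.0105
t 4.825 p [0.6256 0.0015 0.161 ] yaw 0.4041 down [-0.001  0.    -1.   ] F [-0.2 -0.5 -1.8] M [ 0.03 -0.04 -0.01] w 0.0105 q [-0.11  0.4   1.5   0.    1.24 -2.08]
```

View pics/w5.png

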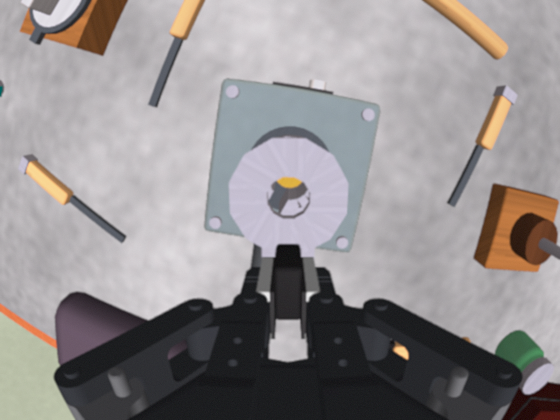

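View pics/w5c.png

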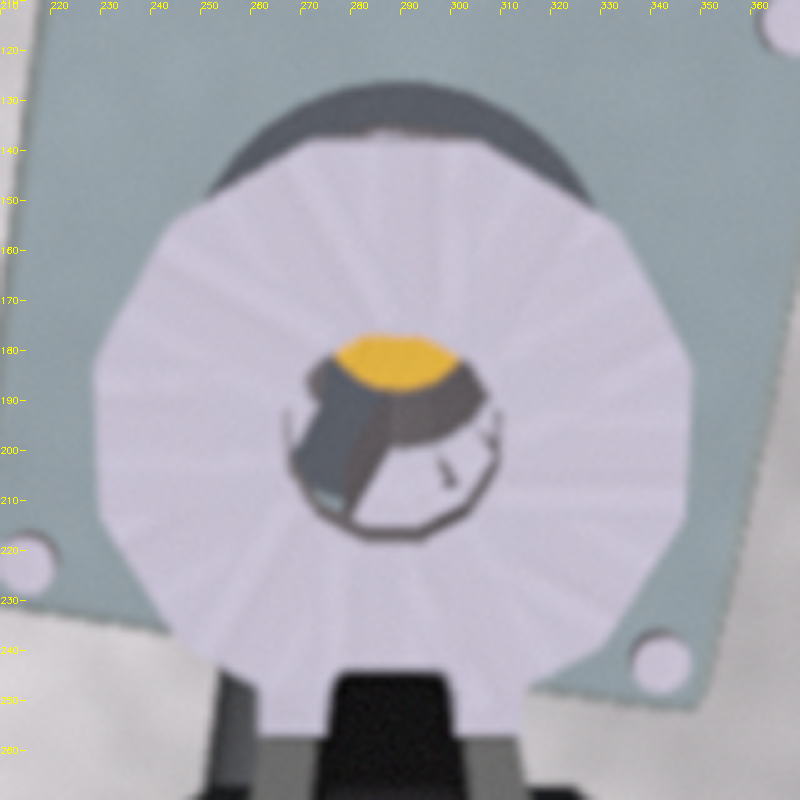

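Run:
```python
from h import *
import pickle
p,im=pickle.load(open("w_lift.pkl","rb"))
for z in(.154,.1555):
    h=atz(im,288.9,197.3,z,p);L=toolR().inv().apply(h-p[0]);print(h,L)
yaw=.407
R=np.array([[np.cos(yaw),-np.sin(yaw)],[np.sin(yaw),np.cos(yaw)]])
t=np.array([.549,.2518])-R@L[[0,2]];print(t)
goal([*t,.161],yaw)
goal([*t,.0725],yaw)
```

```text
[ 0.59250803 -0.01252149  0.154     ] [-0.03590422  0.00702301  0.00011844]
[ 0.59220336 -0.01266023  0.1555    ] [-0.03624071  0.00552341  0.00011183]
[0.58232457 0.26604342]
shift cm [ 6.45 -0.03 26.01] rot [-0.01 -0.02 -0.01] rows>= 4.3
shift cm [ 6.46  8.82 26.  ] rot [-0.01 -0.02 -0.01] rows>= 4.5
```

```bash
python3 -m jog '[255,1.2,0,5,0,0,0, 255,2.5,0,10,0,0,0, 255,3.7,0,15,0,0,0, 255,5,0,20,0,0,0, 255,6.2,0,25,0,0,0, 255,6.45,0,26,0,0,0, 255,6.45,0,26,0,0,0, 255,6.45,0,26,0,0,0]' 80
python3 - <<'E'
from h import *
import pickle
st();p=pose();im=get_image("wrist");pickle.dump((p,im),open("w_hang.pkl","wb"))
crop(im["color"],210,110,370,270,5,"pics/w6c.png")
goal([.5823,.266,.12],.407)
E
```

```text
clock: 5.88
position: [0.5831, 0.2645, 0.1609]
ee_rot: [-0.692, 0.693, 0.141, -0.142]
contact_force: [-0.1, 0.3, -1.8]
width: 0.0109
t 5.875 p [0.5831 0.2645 0.1609] yaw 0.4032 down [-0.001 -0.001 -1.   ] F [-0.1  0.3 -1.8] M [ 0.02 -0.06  0.01] w 0.0109 q [ 0.32  0.42  1.47 -0.    1.26 -1.66]
shift cm [-0.02  4.1   0.19] rot [ 0.   -0.03 -0.01] rows>= 0.7
```

View pics/w6c.png

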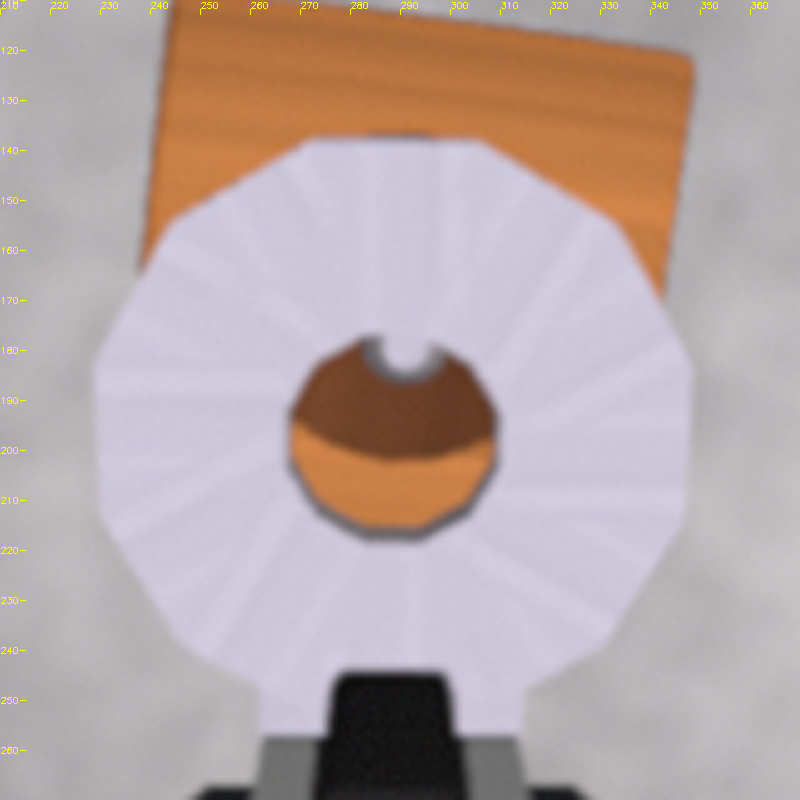

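```bash
python3 - <<'E'
from h import *
import pickle
p,im=pickle.load(open("w_hang.pkl","rb"))
print(proj(im,[.549,.2518,.1],p), proj(im,[.549,.2518,.06],p))
E
python3 -m jog '[255,0,2,0.19,0,0,0, 255,0,4.1,0.19,0,0,0, 255,0,4.1,0.19,0,0,0, 255,0,4.1,0.19,0,0,0]' 80
python3 - <<'E'
from h import *
import pickle
st();p=pose();im=get_image("wrist");pickle.dump((p,im),open("w_hang.pkl","wb"))
crop(im["color"],210,110,370,270,5,"pics/w7c.png")
goal([.5823,.266,.075],.407)
E
```

```text
(np.float64(291.0436208564748), np.float64(178.2730196117723)) (np.float64(290.4852414120934), np.float64(169.8332850674343))
clock: 6.42
position: [0.583, 0.267, 0.1211]
ee_rot: [0.693, -0.693, -0.142, 0.141]
contact_force: [0.1, 0.5, -1.1]
width: 0.0106
t 6.425 p [0.583  0.267  0.1211] yaw 0.403 down [ 0.001  0.    -1.   ] F [ 0.1  0.5 -1.1] M [-0.02 -0.02 -0.02] w 0.0106 q [ 0.32  0.45  1.52 -0.    1.17 -1.65]
shift cm [-0.14  4.64 -0.08] rot [ 0.   -0.03  0.01] rows>= 0.7
```

View pics/w7c.png

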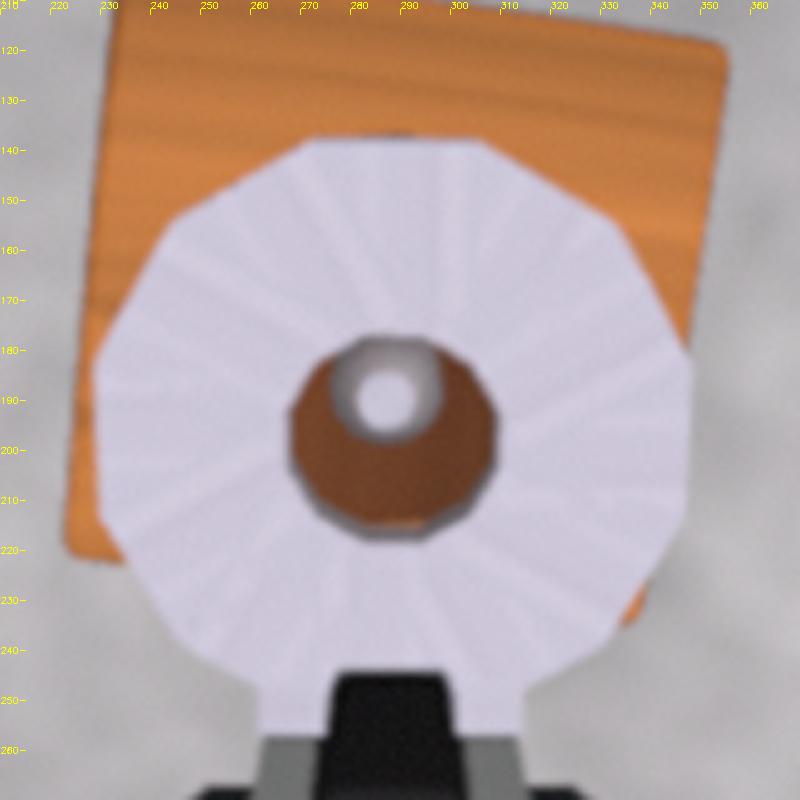

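```bash
python3 -m jog '[255,-0.14,1.5,-0.08,0,0,0, 255,-0.14,3,-0.08,0,0,0, 255,-0.14,4.3,-0.08,0,0,0, 255,-0.14,4.3,-0.08,0,0,0]' 80
python3 - <<'E'
from h import *
import pickle
st();p=pose();im=get_image("wrist");pickle.dump((p,im),open("w_hang.pkl","wb"))
crop(im["color"],210,110,370,270,5,"pics/w8c.png")
goal([.5823,.266,.075],.407)
E
```

```text
clock: 6.98
position: [0.58, 0.266, 0.0753]
ee_rot: [-0.693, 0.693, 0.141, -0.143]
contact_force: [-0.4, -0.0, -2.0]
width: 0.0104
t 6.975 p [0.58   0.266  0.0753] yaw 0.4043 down [-0.004 -0.001 -1.   ] F [-0.4 -0.  -2. ] M [ 0.01 -0.09  0.01] w 0.0104 q [ 0.32  0.49  1.58  0.    1.08 -1.65]
shift cm [ 0.13  0.13 -0.09] rot [-0.   -0.02 -0.01] rows>= 0.0
```

View pics/w8c.png

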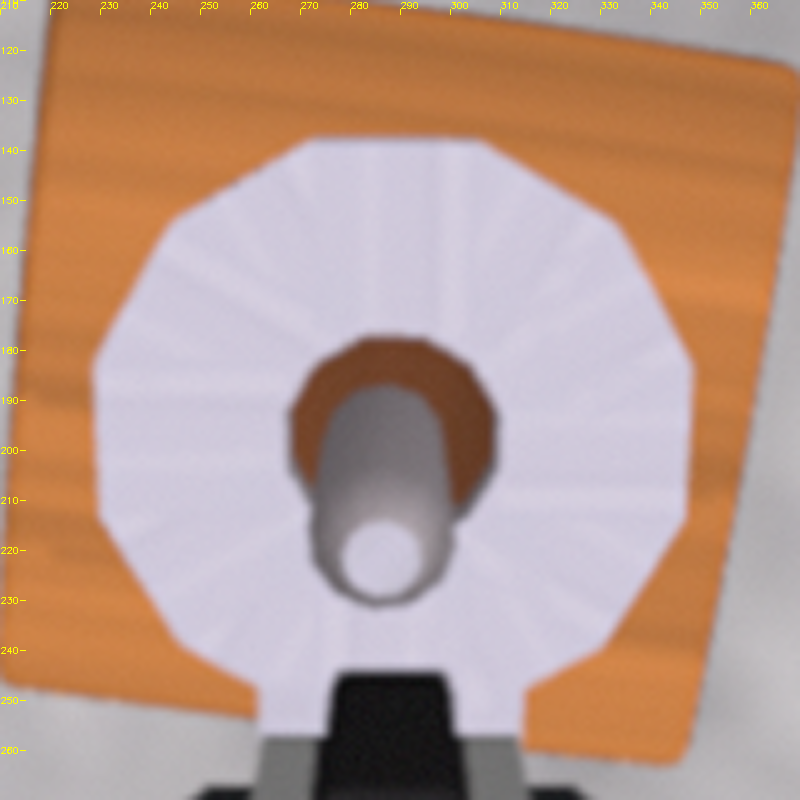

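```bash
python3 -m jog '[255,0,0.2,-0.05,0,0,0, 255,0,0.35,-0.05,0,0,0, 255,0,0.45,-0.05,0,0,0, 255,0,0.45,-0.05,0,0,0]' 80
python3 - <<'E'
from h import *
st()
E
```

```text
clock: 7.52
position: [0.5814, 0.2659, 0.0729]
ee_rot: [0.693, -0.693, -0.142, 0.142]
contact_force: [-0.2, 1.2, -1.5]
width: 0.0106
t 7.525 p [0.5814 0.2659 0.0729] yaw 0.4041 down [ 0.  0. -1.] F [-0.2  1.2 -1.5] M [-0.   -0.03 -0.03] w 0.0106 q [ 0.32  0.49  1.58  0.    1.07 -1.65]
```

```bash
python3 -m jog '[255,0,0.1,0,0,0,0, 255,0,0.15,0,0,0,0,255,0,0.2,0,0,0,0, 255,0,0.2,0,0,0,0]' 80
python3 - <<'E'
from h import *
st()
E
```

```text
clock: 8.02
position: [0.5816, 0.266, 0.0719]
ee_rot: [0.693, -0.693, -0.142, 0.142]
contact_force: [-0.7, -0.1, 5.1]
width: 0.0105
t 8.025 p [0.5816 0.266  0.0719] yaw 0.4042 down [ 0.001  0.    -1.   ] F [-0.7 -0.1  5.1] M [-0.09  0.36  0.07] w 0.0105 q [ 0.32  0.49  1.59  0.    1.07 -1.65]
```

```bash
python3 -m jog '[0,0,0,0,0,0,0, 0,0,0,0,0,0,0, 0,0,0,0,0,0,0, 0,0,0,0,0,0,0, 0,0,-3,0,0,0,0, 0,0,-7,0,0,0,0, 0,0,-12,0,0,0,0, 0,0,-12,0,0,0,0, 0,0,-12,0,0,0,0]' 80
python3 - <<'E'
from h import *
import pickle
st();p=pose();im=get_image("wrist");pickle.dump((p,im),open("w_hung.pkl","wb"))
cv2.imwrite("pics/w9.png",im["color"])
cv2.imwrite("pics/s9.png",get_image("scene")["color"])
goal([.5115-.0,-.279,.22],-.17)
E
```

```text
clock: 9.15
position: [0.581, 0.2658, 0.1905]
ee_rot: [-0.693, 0.693, 0.142, -0.142]
contact_force: [-0.0, 0.0, -0.3]
width: 0.0855
t 9.15 p [0.581  0.2658 0.1905] yaw 0.4042 down [-0. -0. -1.] F [-0.   0.  -0.3] M [ 0.02 -0.01 -0.02] w 0.0855 q [ 0.32  0.4   1.43  0.    1.32 -1.65]
shift cm [-27.76  -3.01 -47.36] rot [ 0.    4.11 -0.02] rows>= 8.8
```

View pics/w9.png

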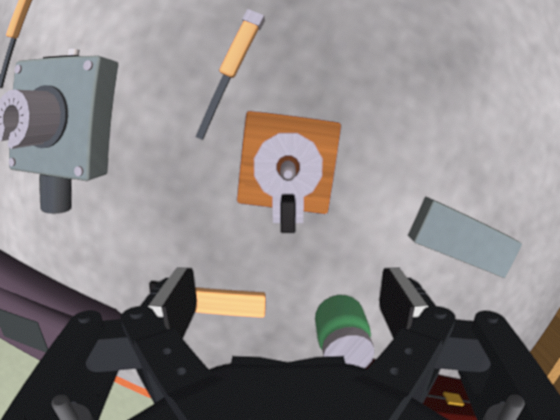

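View pics/s9.png

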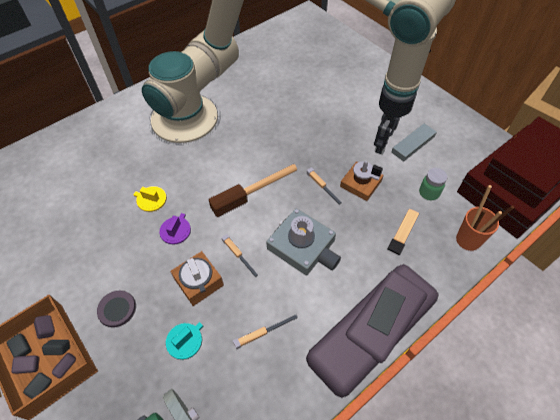

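Run:
```python
from h import *
goal([.585,-.011,.22],.25)
```

```text
shift cm [-10.46  -3.06 -25.61] rot [-0.    1.1  -0.02] rows>= 4.5
```

```bash
python3 -m jog '[0,-10.5,-3,-25.6,0,1.1,0, 0,-10.5,-3,-25.6,0,1.1,0, 0,-10.5,-3,-25.6,0,1.1,0, 0,-10.5,-3,-25.6,0,1.1,0, 0,-10.5,-3,-25.6,0,1.1,0, 0,-10.5,-3,-25.6,0,1.1,0, 0,-10.5,-3,-25.6,0,1.1,0]'
python3 - <<'E'
from h import *
import pickle
st();p=pose();im=get_image("wrist");pickle.dump((p,im),open("w_hub.pkl","wb"))
crop(im["color"],235,155,345,265,7,"pics/w10c.png")
E
```

```text
clock: 10.12
position: [0.585, -0.01, 0.2196]
ee_rot: [0.702, -0.701, -0.088, 0.089]
contact_force: [-0.9, -0.2, -0.2]
width: 0.0851
t 10.125 p [ 0.585  -0.01    0.2196] yaw 0.2505 down [-0.002  0.001 -1.   ] F [-0.9 -0.2 -0.2] M [-0.05  0.01  0.  ] w 0.0851 q [-0.14  0.3   1.5   0.    1.34 -1.96]
```

View pics/w10c.png

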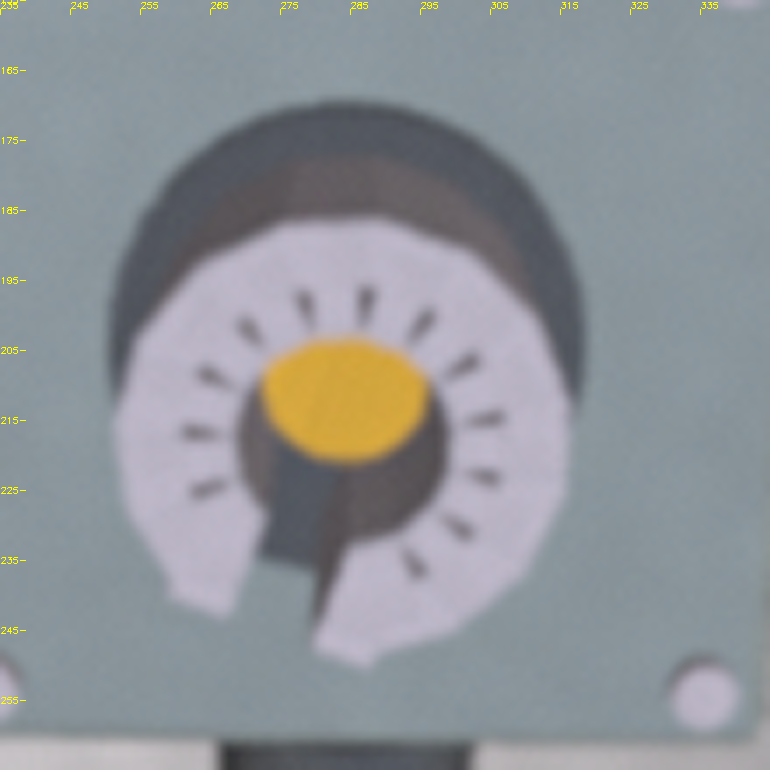

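Run:
```python
from h import *
import pickle
p,im=pickle.load(open("w_hub.pkl","rb"))
a=lambda u,v:atz(im,u,v,.1,p)[:2]
l=a(272.5,230),a(267.8,242.8);r=a(284.5,233),a(279.8,247.2)
f=lambda v:np.arctan2(v[1],v[0])
print("edge yaws",f(l[1]-l[0]),f(r[1]-r[0]),"width",np.linalg.norm(l[0]-r[0]))
from scipy.optimize import least_squares
bore=np.array([a(*q) for q in[(269,217),(299,217),(272.5,229.5),(290.5,231.5),(284.5,233),(297.5,225)]])
out=np.array([a(*q) for q in[(251,216),(316.5,216),(289,186),(275,186.5),(302,190.5),(263,193),(287.5,250),(260,241),(299.5,244),(311.5,233),(253,229),(313,202)]])
for P in(bore,out):
    s=least_squares(lambda x:np.hypot(*(P-x[:2]).T)-x[2],[.592,-.011,.02]);print(s.x,np.abs(s.fun).max())
c=s.x[:2];print("mid yaw",f((l[0]+r[0])/2-c),f((l[1]+r[1])/2-c))
goal([.5115-.0,-.279,.22],-.17)
```

```text
edge yaws -0.0987256722122493 -0.05632500483797938 width 0.010557359944981628
[ 0.5933347  -0.01136788  0.01280495] 0.0005936680099876534
[ 0.59285676 -0.01170955  0.02792471] 0.0009990732050951003
mid yaw -0.09783144668770946 -0.08694599642847783
shift cm [-13.83  -0.03 -24.26] rot [-0.01  3.02 -0.01] rows>= 4.5
```

```bash
python3 -m jog '[0,-13.8,0,-24.3,0,3,0, 0,-13.8,0,-24.3,0,3,0, 0,-13.8,0,-24.3,0,3,0, 0,-13.8,0,-24.3,0,3,0, 0,-13.8,0,-24.3,0,3,0, 0,-13.8,0,-24.3,0,3,0, 0,-13.8,0,-24.3,0,3,0, 0,-13.8,0,-24.3,0,3,0]'
python3 - <<'E'
from h import *
import pickle
st();p=pose();im=get_image("wrist");pickle.dump((p,im),open("w_wheel.pkl","wb"))
cv2.imwrite("pics/w11.png",im["color"])
crop(im["color"],225,130,355,270,6,"pics/w11c.png")
E
```

```text
clock: 11.18
position: [0.5127, -0.2785, 0.2207]
ee_rot: [0.705, -0.704, 0.059, -0.059]
contact_force: [-0.1, 0.4, 0.1]
width: 0.0856
t 11.175 p [ 0.5127 -0.2785  0.2207] yaw -0.1659 down [-0.     0.001 -1.   ] F [-0.1  0.4  0.1] M [0.04 0.02 0.03] w 0.0856 q [-0.62  0.29  1.5   0.    1.34 -2.02]
```

View pics/w11.png

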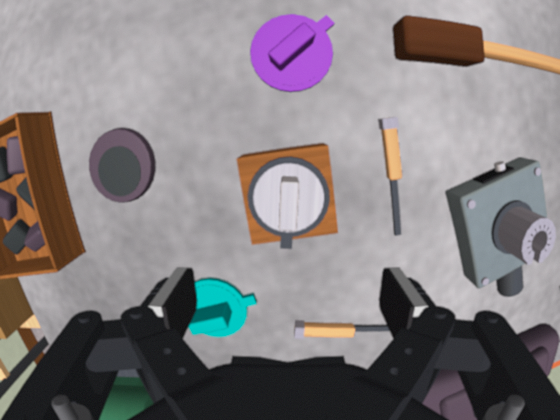

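View pics/w11c.png

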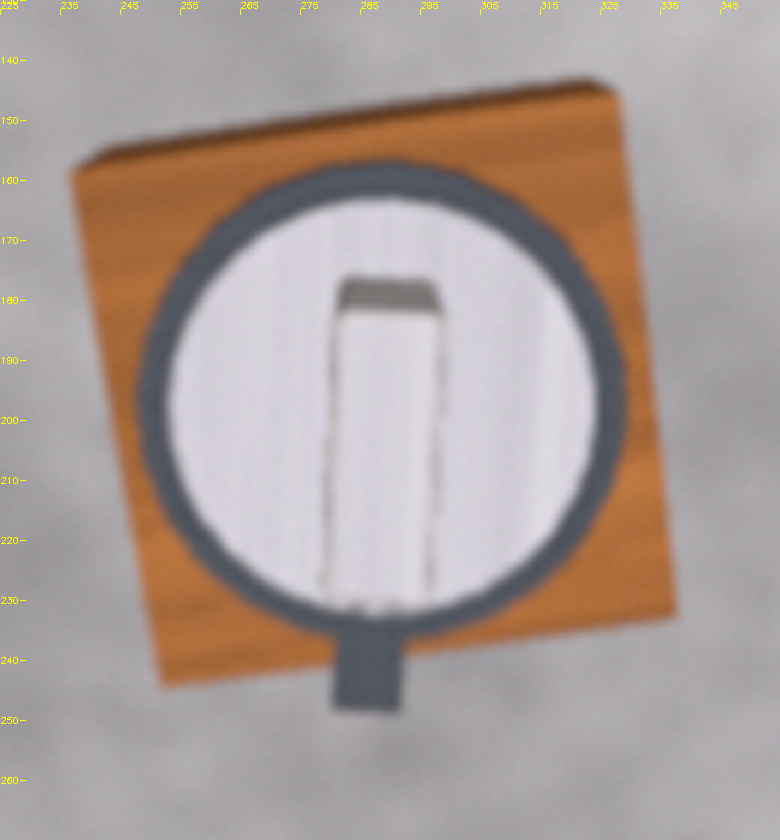

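Run:
```python
from h import *
import pickle
from scipy.optimize import least_squares
p,im=pickle.load(open("w_wheel.pkl","rb"))
a=lambda u,v,z:atz(im,u,v,z,p)[:2]
P=np.array([a(u,v,.058) for u,v in[(247.6,197),(329.3,197),(289,156.7),(260,168),(262,225),(316,226),(315,167)]])
s=least_squares(lambda x:np.hypot(*(P-x[:2]).T)-x[2],[.51,-.28,.04]);print(s.x,np.abs(s.fun).max())
c=s.x[:2];t=a(286,248.7,.057)-c;print("tab",np.hypot(*t),np.arctan2(t[1],t[0]))
n=a(289.2,182.5,.092);f=a(287,231,.092);d=f-n;print("bar",n,f,(n+f)/2,np.hypot(*d),np.arctan2(d[1],d[0]))
h1=a(281.5,190,.092);h2=a(297.5,190,.092);print(np.hypot(*(h1-h2)))
```

```text
[ 0.51188285 -0.27732633  0.03918521] 0.0008229629780791003
tab 0.05348593464624302 -0.21601157781383892
bar [ 0.49175096 -0.273638  ] [ 0.53407392 -0.28266575] [ 0.51291244 -0.27815188] 0.04327508428926964 -0.21015652330688508
0.013622035358090104
```

Run:
```python
from h import *
goal([.5122,-.2777,.064],-.212)
```

```text
shift cm [-0.06 15.68  0.09] rot [-0.    0.33  0.  ] rows>= 2.5
```

```bash
python3 -m jog '[0,-0.06,5,0.09,0,0.33,0, 0,-0.06,9,0.09,0,0.33,0, 0,-0.06,12.5,0.09,0,0.33,0, 0,-0.06,15,0.09,0,0.33,0, 0,-0.06,15.7,0.09,0,0.33,0, 0,-0.06,15.7,0.09,0,0.33,0,0,-0.06,15.7,0.09,0,0.33,0]' 110
python3 - <<'E'
from h import *
st();im=get_image("wrist")
cv2.imwrite("pics/w12.png",im["color"])
E
```

```text
clock: 12.1
position: [0.5126, -0.2798, 0.0651]
ee_rot: [-0.703, 0.703, -0.075, 0.076]
contact_force: [0.7, 0.2, 0.3]
width: 0.0854
t 12.1 p [ 0.5126 -0.2798  0.0651] yaw -0.214 down [ 0.002 -0.001 -1.   ] F [0.7 0.2 0.3] M [ 0.05 -0.05 -0.05] w 0.0854 q [-0.62  0.42  1.72  0.    0.99 -1.98]
```

View pics/w12.png

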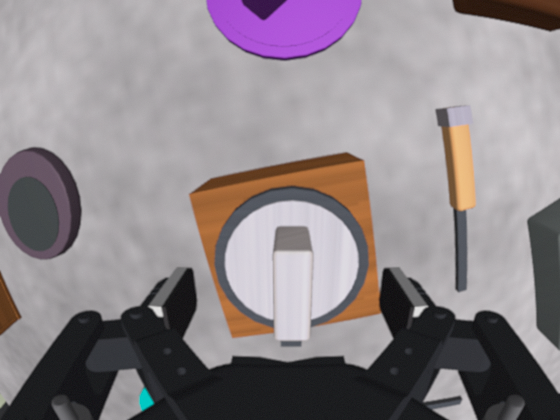

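```bash
python3 -m jog '[0,0,0,0.2,0,0,0, 255,0,0,0.2,0,0,0, 255,0,0,0.2,0,0,0, 255,0,0,0.2,0,0,0, 255,0,0,0.2,0,0,0, 255,0,0,0.2,0,0,0, 255,0,0,0.2,0,0,0, 255,0,0,0.2,0,0,0]' 110
python3 - <<'E'
from h import *
st();im=get_image("wrist")
cv2.imwrite("pics/w13.png",im["color"])
E
```

```text
clock: 13.15
position: [0.5121, -0.2776, 0.064]
ee_rot: [-0.703, 0.703, -0.076, 0.076]
contact_force: [-0.8, -0.4, 3.7]
width: 0.0142
t 13.15 p [ 0.5121 -0.2776  0.064 ] yaw -0.2143 down [ 0. -0. -1.] F [-0.8 -0.4  3.7] M [-0.04  0.18  0.01] w 0.0142 q [-0.62  0.43  1.73 -0.    0.99 -1.97]
```

View pics/w13.png

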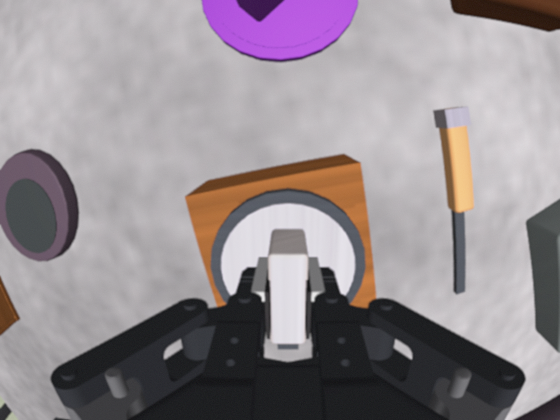

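```bash
python3 -m jog '[255,0,-1,0,0,0,0, 255,0,-3,0,0,0,0, 255,0,-6,0,0,0,0, 255,0,-9,0,0,0,0, 255,0,-11.5,0,0,0,0, 255,0,-11.5,0,0,0,0, 255,0,-11.5,0,0,0,0]' 110
python3 - <<'E'
from h import *
import pickle
st();p=pose();im=get_image("wrist");pickle.dump((p,im),open("w_wl.pkl","wb"))
crop(im["color"],190,170,380,360,4,"pics/w14c.png")
cv2.imwrite("pics/s14.png",get_image("scene")["color"])
goal([.5928,-.0114,.176],-.088)
E
```

```text
clock: 14.08
position: [0.5114, -0.2768, 0.1775]
ee_rot: [0.704, -0.703, 0.076, -0.075]
contact_force: [-0.3, -0.2, -3.8]
width: 0.0141
t 14.075 p [ 0.5114 -0.2768  0.1775] yaw -0.2143 down [-0.002  0.002 -1.   ] F [-0.3 -0.2 -3.8] M [-0.01 -0.    0.02] w 0.0141 q [-0.62  0.32  1.58  0.    1.25 -1.97]
shift cm [ 2.33  0.14 27.66] rot [-0.01 -0.91 -0.02] rows>= 4.4
```

View pics/w14c.png

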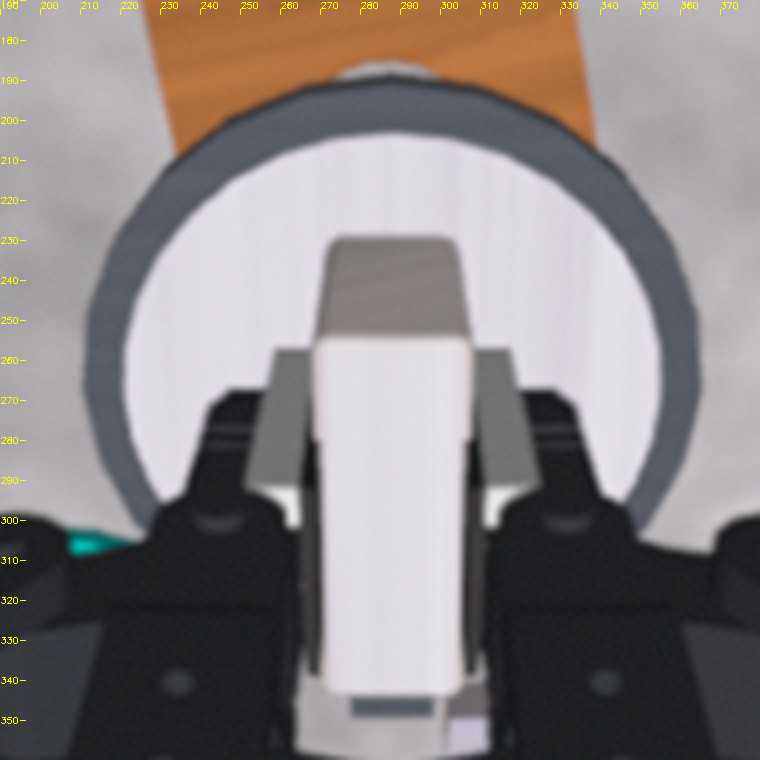

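View pics/s14.png

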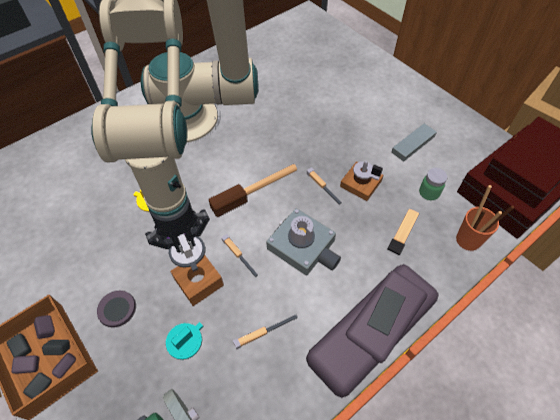

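Run:
```python
from h import *
import pickle
from scipy.optimize import least_squares
p,im=pickle.load(open("w_wl.pkl","rb"))
R=toolR()
def a(u,v,z):
    return R.inv().apply(atz(im,u,v,z,p)-p[0])[[0,2]]
z=p[0][2]-.006
P=np.array([a(u,v,z) for u,v in[(211.5,265),(364,265),(217,235),(357.5,235),(233,209),(341,209),(215,280),(361,280),(288,188.5)]])
s=least_squares(lambda x:np.hypot(*(P-x[:2]).T)-x[2],[0,0,.04]);print(s.x,s.fun.round(4))
z=p[0][2]+.028
n=a(287,254,z);f=a(286.8,343,z);print(n,f,(n+f)/2)
```

```text
[-9.49088274e-04 -7.88880574e-05  3.88836652e-02] [ 0.0001  0.0002 -0.0005 -0.0008  0.0004  0.     -0.0001  0.0004  0.0003]
[-0.02142393 -0.00030725] [ 0.0213927  -0.00045586] [-1.56191748e-05 -3.81554140e-04]
```

```bash
python3 -m jog '[255,0.4,0,5,0,-0.2,0, 255,0.9,0,10,0,-0.4,0, 255,1.3,0,15,0,-0.6,0, 255,1.7,0,20,0,-0.8,0, 255,2.1,0,25,0,-0.9,0, 255,2.33,0.14,27.6,0,-0.91,0, 255,2.33,0.14,27.66,0,-0.91,0, 255,2.33,0.14,27.66,0,-0.91,0]' 110
python3 - <<'E'
from h import *
import pickle
st();p=pose();im=get_image("wrist");pickle.dump((p,im),open("w_pre.pkl","wb"))
cv2.imwrite("pics/w15.png",im["color"])
s=get_image("scene");crop(s["color"],250,160,370,280,6,"pics/s15c.png")
goal([.593,-.0115,.160],-.088)
E
```

```text
clock: 15.18
position: [0.5931, -0.0126, 0.1764]
ee_rot: [-0.706, 0.707, -0.031, 0.03]
contact_force: [0.7, -0.2, -3.7]
width: 0.014
t 15.175 p [ 0.5931 -0.0126  0.1764] yaw -0.0871 down [-0.002 -0.    -1.   ] F [ 0.7 -0.2 -3.7] M [0.03 0.   0.04] w 0.014 q [-0.14  0.34  1.55 -0.    1.25 -1.62]
shift cm [-0.04  1.69  0.16] rot [ 0.   -0.   -0.01] rows>= 0.3
```

View pics/w15.png

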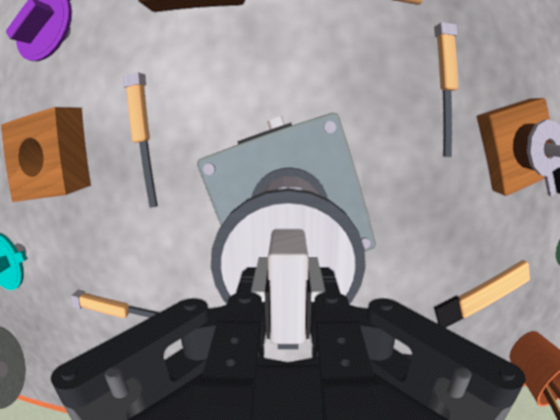

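View pics/s15c.png

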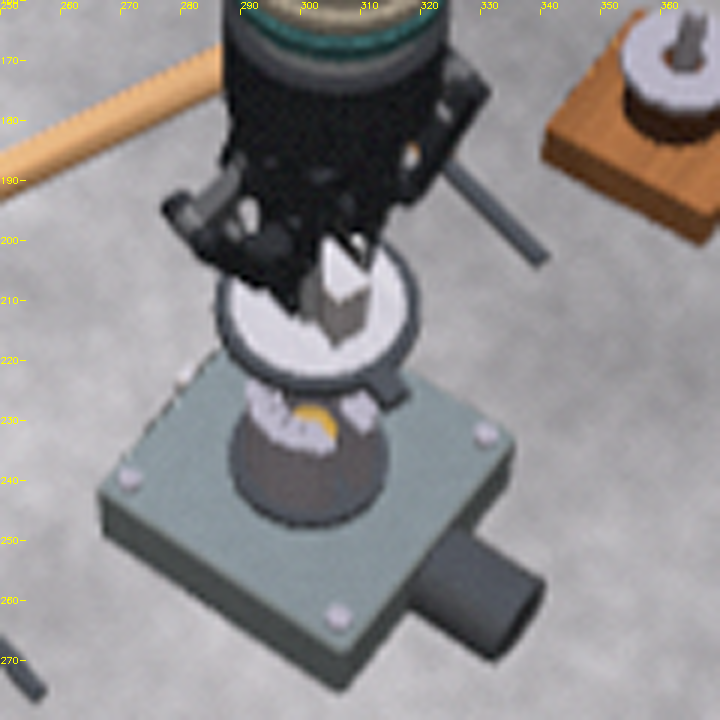

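```bash
python3 -m jog '[255,0,1,0.13,0,0,0, 255,0,1.8,0.13,0,0,0, 255,0,1.8,0.13,0,0,0, 255,0,1.8,0.13,0,0,0]' 110
python3 - <<'E'
from h import *
st()
goal([.593,-.0115,.145],-.088)
E
```

```text
clock: 15.78
position: [0.5939, -0.011, 0.1593]
ee_rot: [0.706, -0.706, 0.031, -0.031]
contact_force: [-0.3, -0.5, -3.5]
width: 0.0144
t 15.775 p [ 0.5939 -0.011   0.1593] yaw -0.0875 down [ 0.  0. -1.] F [-0.3 -0.5 -3.5] M [-0.04 -0.03 -0.03] w 0.0144 q [-0.14  0.35  1.58  0.    1.21 -1.62]
shift cm [-0.09  1.43 -0.06] rot [-0.  0.  0.] rows>= 0.2
```

```bash
python3 -m jog '[255,-0.04,0.5,-0.03,0,0,0, 255,-0.04,0.9,-0.03,0,0,0, 255,-0.04,1.2,-0.03,0,0,0, 255,-0.04,1.2,-0.03,0,0,0]' 110
python3 - <<'E'
from h import *
st()
E
```

```text
clock: 16.27
position: [0.593, -0.0111, 0.147]
ee_rot: [0.706, -0.706, 0.031, -0.031]
contact_force: [-0.6, -1.6, -2.9]
width: 0.0142
t 16.275 p [ 0.593  -0.0111  0.147 ] yaw -0.0876 down [-0.001  0.    -1.   ] F [-0.6 -1.6 -2.9] M [-0.12  0.17 -0.67] w 0.0142 q [-0.14  0.36  1.6  -0.    1.19 -1.62]
```

```bash
python3 -m jog '[255,0,0.3,0,0,0,0, 255,0,0.5,0,0,0,0, 255,0,0.7,0,0,0,0, 255,0,0.7,0,0,0,0]' 110
python3 - <<'E'
from h import *
st()
E
python3 -m jog '[255,0,0.2,0,0,0,0, 255,0,0.4,0,0,0,0, 255,0,0.4,0,0,0,0]' 110
python3 - <<'E'
from h import *
st()
E
```

```text
clock: 16.77
position: [0.5931, -0.0112, 0.1401]
ee_rot: [-0.706, 0.706, -0.031, 0.031]
contact_force: [-1.4, -1.8, -2.7]
width: 0.0142
t 16.775 p [ 0.5931 -0.0112  0.1401] yaw -0.0876 down [-0.001 -0.    -1.   ] F [-1.4 -1.8 -2.7] M [-0.18  0.37 -0.67] w 0.0142 q [-0.14  0.37  1.61 -0.    1.17 -1.62]
clock: 17.15
position: [0.5931, -0.0112, 0.1361]
ee_rot: [-0.706, 0.706, -0.031, 0.031]
contact_force: [-1.8, 0.4, -3.0]
width: 0.0142
t 17.15 p [ 0.5931 -0.0112  0.1361] yaw -0.0872 down [-0.001 -0.    -1.   ] F [-1.8  0.4 -3. ] M [-0.19  0.45  0.23] w 0.0142 q [-0.14  0.37  1.61 -0.    1.16 -1.62]
```

```bash
python3 -m jog '[255,0,0.4,0,0,0,0, 255,0,0.8,0,0,0,0, 255,0,1.1,0,0,0,0, 255,0,1.1,0,0,0,0]' 110
python3 - <<'E'
from h import *
st()
E
python3 -m jog '[255,0,0.3,0,0,0,0, 255,0,0.6,0,0,0,0, 255,0,0.9,0,0,0,0, 255,0,0.9,0,0,0,0]' 110
python3 - <<'E'
from h import *
st()
E
```

```text
clock: 17.65
position: [0.5931, -0.0111, 0.1249]
ee_rot: [0.706, -0.706, 0.031, -0.03]
contact_force: [-2.9, -1.2, -3.1]
width: 0.0141
t 17.65 p [ 0.5931 -0.0111  0.1249] yaw -0.087 down [-0.001  0.    -1.   ] F [-2.9 -1.2 -3.1] M [-0.44  0.59  0.71] w 0.0141 q [-0.14  0.38  1.63 -0.    1.14 -1.62]
clock: 18.15
position: [0.5946, -0.011, 0.1173]
ee_rot: [0.707, -0.706, 0.03, -0.032]
contact_force: [1.2, -0.8, 2.8]
width: 0.0139
t 18.15 p [ 0.5946 -0.011   0.1173] yaw -0.0872 down [ 0.003  0.    -1.   ] F [ 1.2 -0.8  2.8] M [-0.02  0.03  0.06] w 0.0139 q [-0.14  0.39  1.64  0.    1.12 -1.62]
```

```bash
python3 -m jog '[255,-0.05,0.2,0,0,0,0, 255,-0.05,0.4,0,0,0,0, 255,-0.05,0.4,0,0,0,0]' 115
python3 - <<'E'
from h import *
st()
E
```

```text
clock: 18.52
position: [0.5942, -0.0112, 0.1132]
ee_rot: [0.706, -0.706, 0.03, -0.032]
contact_force: [2.0, -1.0, 4.2]
width: 0.014
t 18.525 p [ 0.5942 -0.0112  0.1132] yaw -0.0875 down [ 0.003 -0.    -1.   ] F [ 2.  -1.   4.2] M [-0.04 -0.41  0.16] w 0.014 q [-0.14  0.39  1.64  0.    1.11 -1.62]
```

```bash
python3 -m jog '[255,-0.03,0.15,0,0,0,0, 255,-0.03,0.3,0,0,0,0, 255,-0.03,0.3,0,0,0,0]' 115
python3 - <<'E'
from h import *
st();cv2.imwrite("pics/s16.png",get_image("scene")["color"]);s=get_image("scene");crop(s["color"],250,160,370,280,6,"pics/s16c.png")
E
```

```text
clock: 18.9
position: [0.5939, -0.0112, 0.1104]
ee_rot: [-0.706, 0.706, -0.03, 0.032]
contact_force: [0.6, -1.3, 12.1]
width: 0.0142
t 18.9 p [ 0.5939 -0.0112  0.1104] yaw -0.0876 down [ 0.003 -0.    -1.   ] F [ 0.6 -1.3 12.1] M [ 0.56 -2.63  0.26] w 0.0142 q [-0.14  0.39  1.65  0.    1.1  -1.62]
```

View pics/s16c.png

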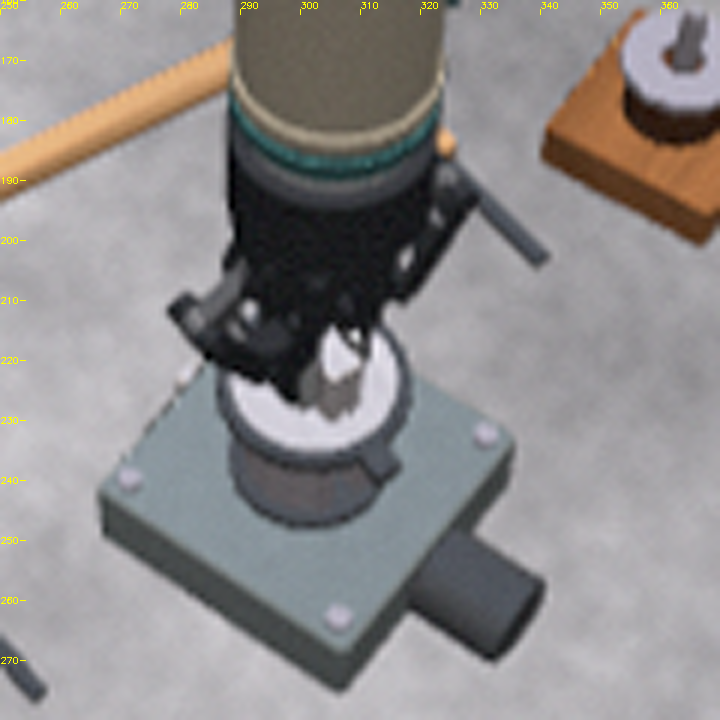

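```bash
python3 -m jog '[255,0,0.1,0,0,0,0, 255,0,0.2,0,0,0,0, 255,0,0.2,0,0,0,0]' 115
python3 - <<'E'
from h import *
import pickle
st();p=pose();im=get_image("wrist");pickle.dump((p,im),open("w_home.pkl","wb"))
cv2.imwrite("pics/w17.png",im["color"]);crop(im["color"],190,170,380,360,4,"pics/w17c.png")
E
```

```text
clock: 19.38
position: [0.5957, -0.0114, 0.1095]
ee_rot: [-0.706, 0.707, -0.028, 0.034]
contact_force: [2.3, -1.4, 2.3]
width: 0.0145
t 19.375 p [ 0.5957 -0.0114  0.1095] yaw -0.0877 down [ 0.008 -0.001 -1.   ] F [ 2.3 -1.4  2.3] M [ 0.13 -2.51 -0.23] w 0.0145 q [-0.14  0.39  1.65  0.    1.09 -1.62]
```

View pics/w17c.png

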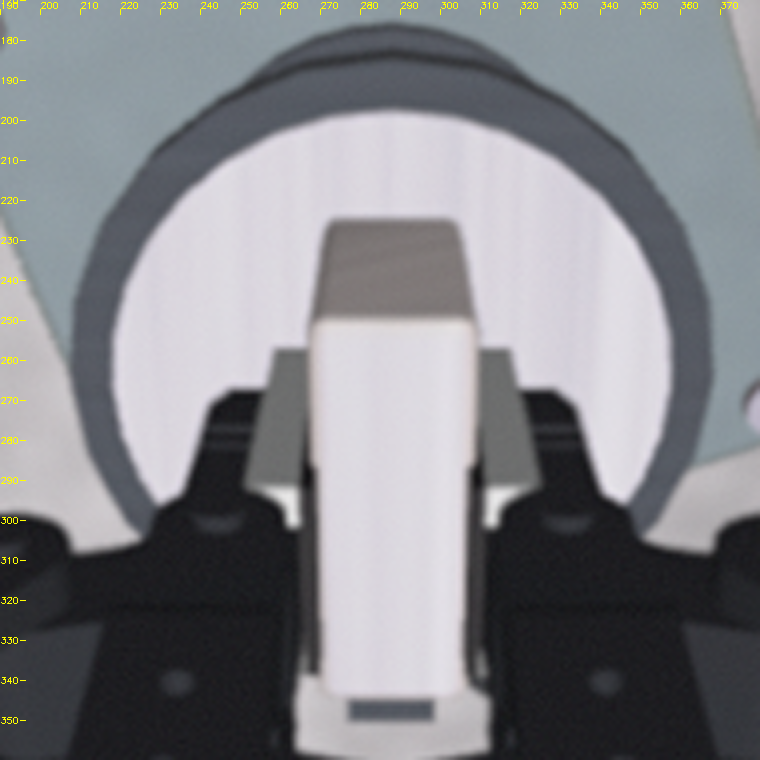

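```bash
cat > fit.py <<'E'
from h import *
import pickle
from scipy.optimize import least_squares
def fit(f,rim,near,far,front,side,RD=.0395):
    p,im=pickle.load(open(f,"rb"))
    idp=(np.zeros(3),np.array([1.,0,0,0]))  # tool frame as "world"
    # wheel frame in tool: wheel z = -tool y ; wheel x = tool x ; wheel y= tool z
    B=np.array([[1,0,0],[0,0,-1],[0,1,0]]).astype(float)
    def pts(q):
        # q: tx,tz, h(height of origin above TCP, neg below), tilt about tool z, tilt about tool x, yaw
        Rr=Ro.from_rotvec([q[4],q[5],q[3]]).as_matrix()
        return lambda X: Rr@(B@np.array(X))+np.array([q[0],-q[2],q[1]])
    def res(q):
        T=pts(q);r=[]
        # rim: rays intersect disc top plane, radius
        n=T([0,0,1])-T([0,0,0]);c=T([0,0,.008])
        for u,v in rim:
            o,d=ray(im,u,v,idp);X=o+d*np.dot(c-o,n)/np.dot(d,n);r.append((np.linalg.norm(X-c)-RD)*2000)
        for X,px in(([-.022,0,.042],near),([.022,0,.042],far),([-.022,0,.008],front)):
            u,v=proj(im,T(X),idp);r+=[v-px[1],u-px[0]]
        for X,u0 in side:
            pass
        return np.array(r)
    s=least_squares(res,[0,0,-.014,0,0,0]);J=s.jac;cov=np.linalg.inv(J.T@J)
    print(f,"tx,tz,h mm",(s.x[:3]*1e3).round(2),"tilts",s.x[3:].round(4),"sd",(np.sqrt(np.diag(cov))*[1e3]*1).round(2)[:3],np.sqrt(np.diag(cov)).round(3)[3:],"res",s.fun.round(1))
    return s.x,p
E
python3 - <<'E'
from fit import *
fit("w_wl.pkl",[(211.5,265),(364,265),(217,235),(357.5,235),(233,209),(341,209),(215,280),(361,280),(288,188.5)],(287,254),(286.8,343.3),(287.5,229),[])
fit("w_home.pkl",[(207,262),(368,262),(212,232),(361,232),(230,205),(345,205),(212,285),(362,285),(288,183)],(287.5,250),(287,344),(287.5,224.5),[])
E
```

```text
w_wl.pkl tx,tz,h mm [  0.39  -0.06 -15.55] tilts [0.0161 0.009  0.0031] sd [0.39 0.19 0.65] [0.013 0.008 0.012] res [-0.2 -0.1 -0.9 -1.4  1.5  1.  -0.6 -0.   2.1 -0.  -0.2 -0.1 -0.1 -3.
  0.1]
w_home.pkl tx,tz,h mm [-3.7  -0.43 -8.49] tilts [ 0.0051 -0.0017  0.0066] sd [0.37 0.19 0.6 ] [0.012 0.008 0.011] res [-0.1  0.6 -0.2 -1.3  0.8  1.2  0.5  0.3  1.3 -0.4  0.   1.4 -0.1 -2.7
 -0.1]
```

```bash
python3 -m jog '[0,0,-0.3,0,0,0,0, 0,0,-1,0,0,0,0, 0,0,-2,0,0,0,0, 0,0,-2,0,0,0,0, 0,0,-2,0,0,0,0]' 115
python3 - <<'E'
from h import *
import pickle
st();p=pose();im=get_image("wrist");pickle.dump((p,im),open("w_rel.pkl","wb"))
cv2.imwrite("pics/w18.png",im["color"]);crop(im["color"],190,170,390,350,4,"pics/w18c.png")
E
```

```text
clock: 20.05
position: [0.5922, -0.0109, 0.1269]
ee_rot: [0.707, -0.706, 0.031, -0.031]
contact_force: [1.1, 1.6, 0.1]
width: 0.0854
t 20.05 p [ 0.5922 -0.0109  0.1269] yaw -0.0873 down [-0.001  0.    -1.   ] F [1.1 1.6 0.1] M [-0.05 -0.02 -0.02] w 0.0854 q [-0.14  0.38  1.63  0.    1.14 -1.62]
```

View pics/w18c.png

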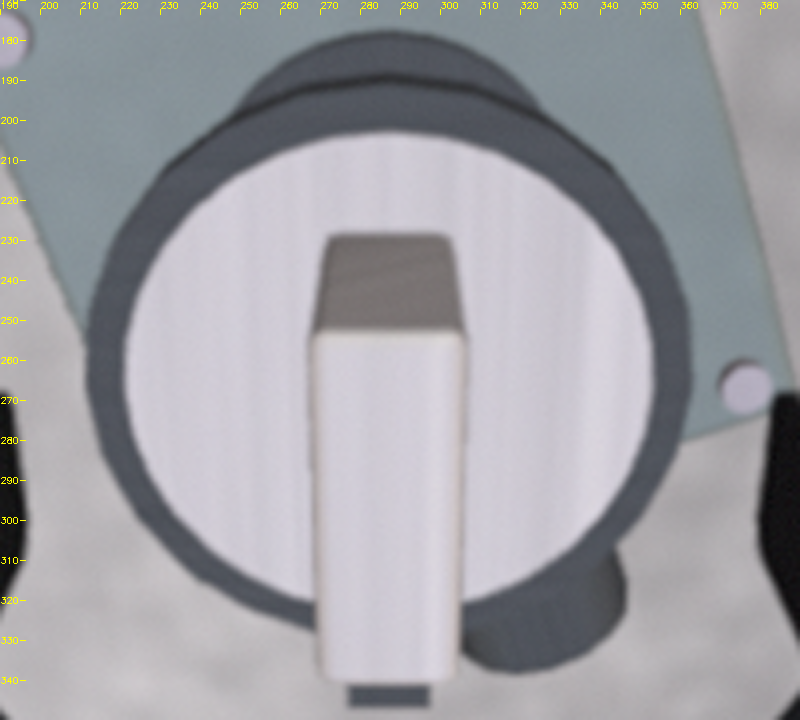

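Run:
```python
from fit import *
x,p=fit("w_rel.pkl",[(211.5,263),(362.5,263),(219,228),(355,228),(233,209),(342,209),(214,285),(358.5,290),(287,189)],(287,252.5),(286,340),(287,228.5),[])
c=p[0]+np.array([x[0]*np.cos(-.087)-x[1]*np.sin(-.087), x[0]*np.sin(-.087)+x[1]*np.cos(-.087), x[2]]);print("wheel",c)
cv2.imwrite("pics/s18.png",get_image("scene")["color"]);s=get_image("scene");crop(s["color"],250,160,370,280,6,"pics/s18c.png")
```

```text
w_rel.pkl tx,tz,h mm [  0.47  -0.43 -15.26] tilts [-0.0087  0.0059  0.0091] sd [0.38 0.19 0.64] [0.012 0.008 0.012] res [-1.1 -1.4 -0.1 -0.2  1.   1.7  1.6  1.9  1.1 -1.  -0.2  2.7  0.1 -2.9
  0.4]
wheel [ 0.59265015 -0.01134896  0.11164324]
```

View pics/s18c.png

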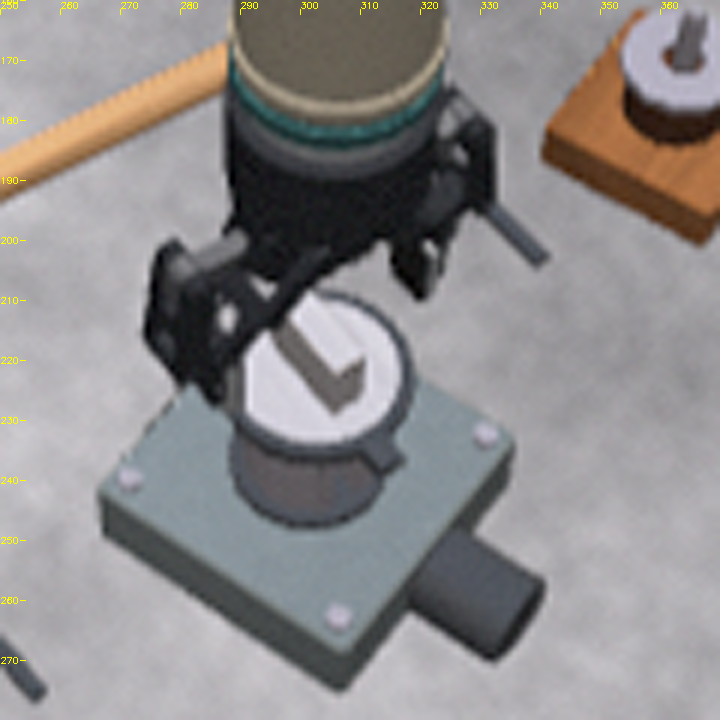

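```bash
python3 -m jog '[0,0.03,0.6,-0.03,0,0,0, 0,0.03,0.6,-0.03,0,0,0, 255,0.03,0.6,-0.03,0,0,0, 255,0.03,0.6,-0.03,0,0,0, 255,0.03,0.6,-0.03,0,0,0, 255,0.03,0.6,-0.03,0,0,0, 255,0.03,0.6,-0.03,0,0,0, 255,0.03,0.6,-0.03,0,0,0]' 120
python3 - <<'E'
from h import *
import pickle
st();p=pose();im=get_image("wrist");pickle.dump((p,im),open("w_re.pkl","wb"))
crop(im["color"],190,170,390,350,4,"pics/w19c.png")
E
```

```text
clock: 21.2
position: [0.5931, -0.0114, 0.1218]
ee_rot: [-0.706, 0.706, -0.031, 0.031]
contact_force: [-0.2, -0.9, 2.7]
width: 0.0145
t 21.2 p [ 0.5931 -0.0114  0.1218] yaw -0.0873 down [ 0.001 -0.    -1.   ] F [-0.2 -0.9  2.7] M [0.01 0.05 0.06] w 0.0145 q [-0.14  0.38  1.63 -0.    1.13 -1.62]
```

View pics/w19c.png

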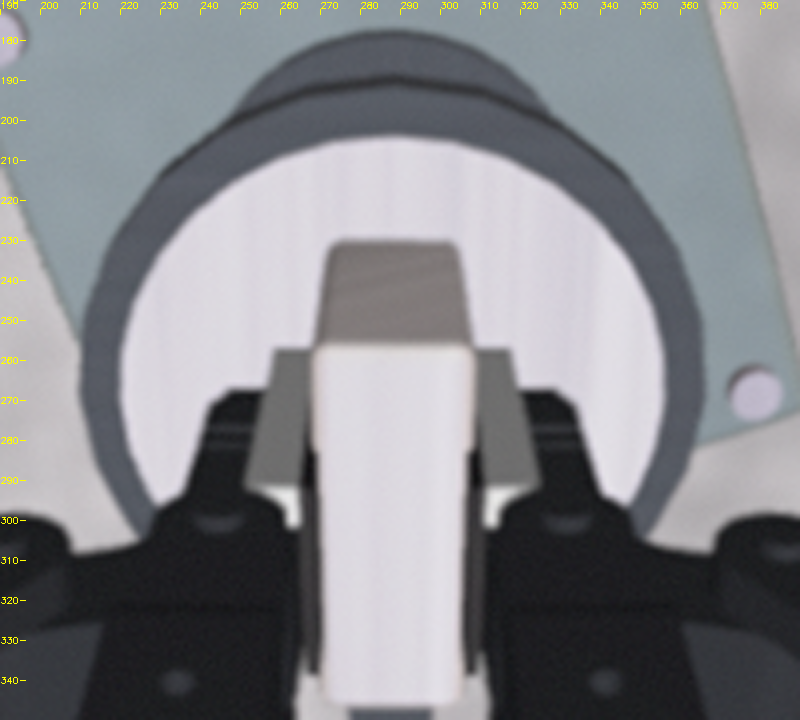

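```bash
python3 - <<'E'
from fit import *
fit("w_re.pkl",[(210.5,265),(365.5,265),(217,232),(359,232),(233,209.5),(343,209.5),(214,285),(361.5,285),(288,189)],(287.5,256),(287,346.5),(287.5,230.5),[])
E
python3 -m jog '[255,0,0.2,0,0,0,0, 255,0,0.4,0,0,0,0, 255,0,0.5,0,0,0,0,255,0,0.5,0,0,0,0]' 120
python3 - <<'E'
from h import *
st()
E
```

```text
w_re.pkl tx,tz,h mm [ -0.27  -0.06 -11.97] tilts [0.0155 0.0065 0.0029] sd [0.38 0.19 0.63] [0.012 0.008 0.011] res [-0.8 -0.5 -0.3  0.   1.   1.3  0.2 -0.1  1.7 -0.  -0.1  0.5  0.2 -3.6
  0.4]
clock: 21.75
position: [0.5932, -0.0116, 0.1171]
ee_rot: [-0.706, 0.707, -0.031, 0.031]
contact_force: [-2.3, -0.5, 7.1]
width: 0.014
t 21.75 p [ 0.5932 -0.0116  0.1171] yaw -0.0876 down [ 0.001 -0.    -1.   ] F [-2.3 -0.5  7.1] M [-0.15  0.27 -0.69] w 0.014 q [-0.14  0.39  1.64 -0.    1.12 -1.62]
```

```bash
python3 -m jog '[255,0,0.15,0,0,0,0, 255,0,0.3,0,0,0,0, 255,0,0.4,0,0,0,0,255,0,0.4,0,0,0,0]' 120
python3 - <<'E'
from h import *
st()
E
python3 -m jog '[255,0,0.1,0,0,0,0, 255,0,0.2,0,0,0,0,255,0,0.2,0,0,0,0]' 120
python3 - <<'E'
from h import *
st()
E
```

```text
clock: 22.25
position: [0.5932, -0.0116, 0.1134]
ee_rot: [-0.706, 0.707, -0.03, 0.031]
contact_force: [-1.5, 0.4, 7.8]
width: 0.014
t 22.25 p [ 0.5932 -0.0116  0.1134] yaw -0.0869 down [ 0.001 -0.    -1.   ] F [-1.5  0.4  7.8] M [-0.04  0.35  0.68] w 0.014 q [-0.14  0.39  1.64 -0.    1.11 -1.62]
clock: 22.62
position: [0.5943, -0.0116, 0.1117]
ee_rot: [-0.706, 0.707, -0.03, 0.032]
contact_force: [-0.1, 0.7, 4.1]
width: 0.0143
t 22.625 p [ 0.5943 -0.0116  0.1117] yaw -0.0876 down [ 0.004 -0.001 -1.   ] F [-0.1  0.7  4.1] M [-0.03  1.61 -0.11] w 0.0143 q [-0.14  0.39  1.65 -0.    1.1  -1.62]
```

Run:
```python
from h import *
import pickle
st();p=pose();im=get_image("wrist");pickle.dump((p,im),open("w_h2.pkl","wb"))
crop(im["color"],190,170,390,350,4,"pics/w20c.png")
s=get_image("scene");crop(s["color"],250,160,370,280,6,"pics/s20c.png")
st()
```

```text
t 22.625 p [ 0.5943 -0.0116  0.1117] yaw -0.0876 down [ 0.004 -0.001 -1.   ] F [-0.1  0.7  4.1] M [-0.03  1.61 -0.11] w 0.0143 q [-0.14  0.39  1.65 -0.    1.1  -1.62]
t 22.725 p [ 0.5944 -0.0115  0.1117] yaw -0.0874 down [ 0.004 -0.    -1.   ] F [3.2 0.6 8.3] M [ 0.12  0.73 -0.11] w 0.0145 q [-0.14  0.39  1.65  0.    1.1  -1.62]
```

View pics/w20c.png

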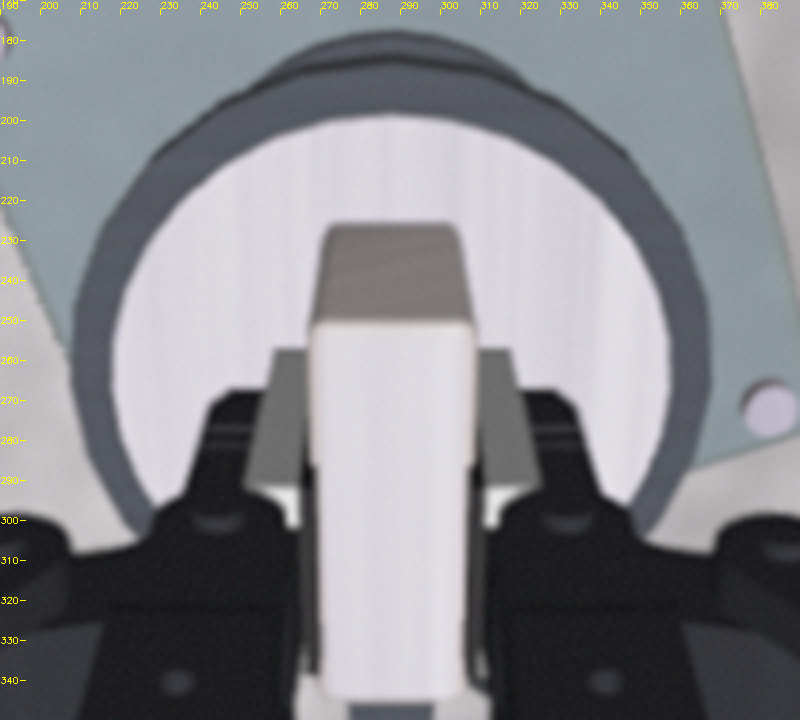

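View pics/s20c.png

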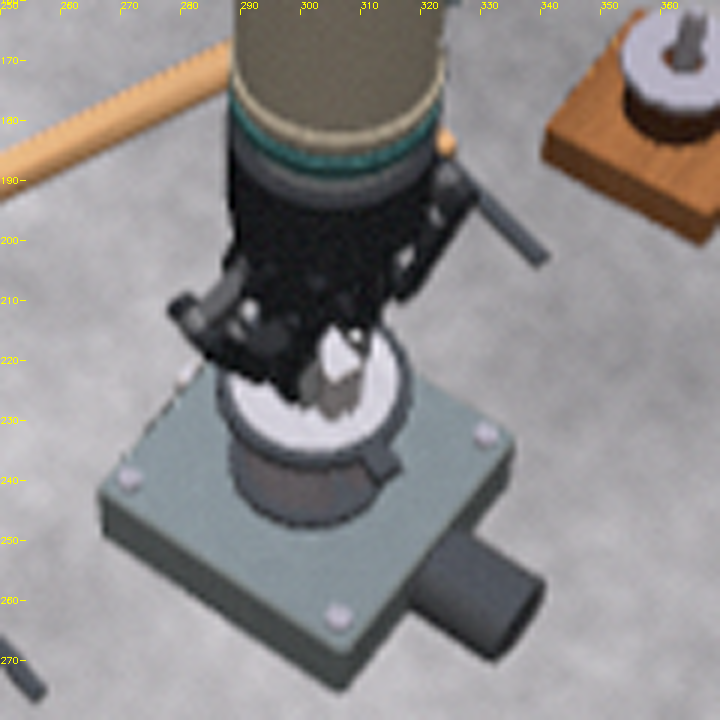

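Run:
```python
from fit import *
x,p=fit("w_h2.pkl",[(208,262),(368,262),(212,232),(361,232),(230,205.5),(345,205.5),(212,285),(363,285),(288,184)],(287.5,250.5),(287,344.5),(287.5,225.5),[])
t=get_image("scene")
for z in(.1,.11,.158-.036):
    # tab outer bottom corners & disc
    w=lambda X:proj(t,np.array([.5928+X[0]*np.cos(-.088)-X[1]*np.sin(-.088),-.0115+X[0]*np.sin(-.088)+X[1]*np.cos(-.088),z+X[2]]))
    print(z,[np.round(w(X),1).tolist() for X in([.052,-.006,0],[.052,.006,0],[.052,-.006,.008],[.052,.006,.008],[0.022,-.008,.042],[.022,.008,.042])])
```

```text
w_h2.pkl tx,tz,h mm [-3.3  -0.27 -8.45] tilts [0.0007 0.0026 0.0053] sd [0.37 0.19 0.6 ] [0.012 0.008 0.011] res [-0.8  0.3  0.4 -1.2  1.1  1.3  0.6  0.6  1.1 -0.4 -0.1  1.5 -0.1 -2.9
  0.1]
0.1 [[312.9, 242.3], [316.9, 239.8], [313.1, 240.6], [317.2, 238.1], [305.5, 224.6], [311.1, 221.3]]
0.11 [[313.1, 240.2], [317.2, 237.7], [313.3, 238.5], [317.4, 236.0], [305.7, 222.3], [311.3, 219.0]]
0.122 [[313.4, 237.7], [317.5, 235.2], [313.6, 236.0], [317.7, 233.5], [305.9, 219.6], [311.6, 216.3]]
```

Run:
```python
from h import *
ims={k:cv2.imread(f"pics/{k}.png") for k in("s16","s18")}
cur=get_image("scene")["color"];cv2.imwrite("pics/s21.png",cur);ims["s21"]=cur
a=[cv2.resize(ims[k][205:252,300:325],None,fx=12,fy=12,interpolation=cv2.INTER_CUBIC) for k in("s18","s16","s21")]
cv2.imwrite("pics/cmp.png",np.hstack(a)[:600,:])
g=lambda i:cv2.cvtColor(i,cv2.COLOR_BGR2GRAY).astype(np.float32)
# template: tab region from s18, match in s21/s16
def sh(A,B,u0,v0,u1,v1,f=10):
    T=cv2.resize(g(A)[v0:v1,u0:u1],None,fx=f,fy=f,interpolation=cv2.INTER_CUBIC)
    S=cv2.resize(g(B)[v0-5:v1+5,u0-5:u1+5],None,fx=f,fy=f,interpolation=cv2.INTER_CUBIC)
    r=cv2.matchTemplate(S,T,cv2.TM_CCOEFF_NORMED);_,m,_,l=cv2.minMaxLoc(r);return (l[0]/f-5,l[1]/f-5,round(m,3))
for box in[(303,230,322,242),(290,232,312,244),(306,228,322,246)]:
    print(box,"s18->s21",sh(ims["s18"],cur,*box),"s18->s16",sh(ims["s18"],ims["s16"],*box))
```

```text
(303, 230, 322, 242) s18->s21 (-0.20000000000000018, 1.5, 0.989) s18->s16 (-0.40000000000000036, 1.4000000000000004, 0.993)
(290, 232, 312, 244) s18->s21 (0.09999999999999964, 1.4000000000000004, 0.964) s18->s16 (0.0, 1.2999999999999998, 0.965)
(306, 228, 322, 246) s18->s21 (-0.20000000000000018, 1.2999999999999998, 0.973) s18->s16 (-0.40000000000000036, 1.2999999999999998, 0.98)
```

View pics/cmp.png

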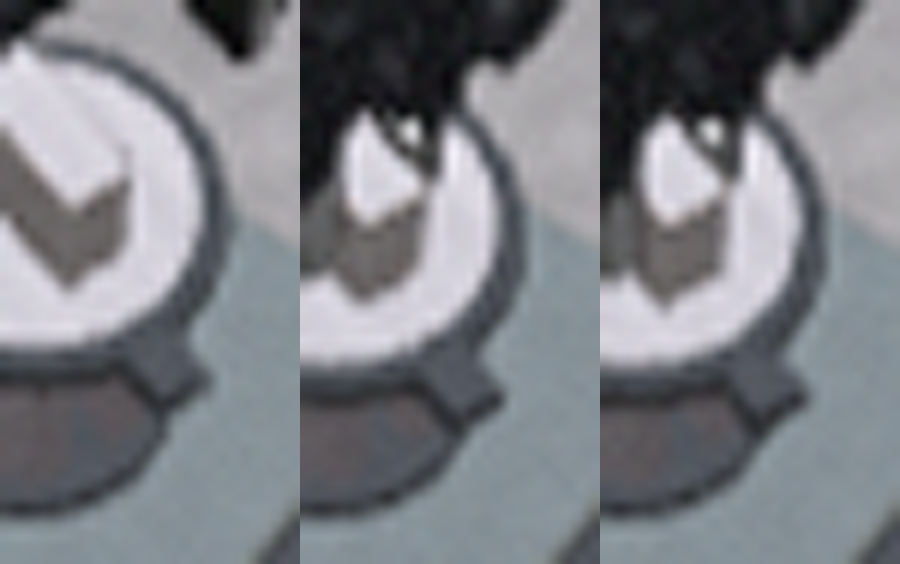

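```bash
python3 -m jog '[255,0.1,0.1,0,0,0,0, 255,0.1,0.2,0,0,0,0, 255,0.1,0.2,0,0,0,0]' 120
python3 - <<'E'
from h import *
st()
E
python3 -m jog '[255,0.0,0.1,0,0,0,0, 255,0.0,0.2,0,0,0,0, 255,0.0,0.2,0,0,0,0]' 120
python3 - <<'E'
from h import *
import pickle
st();p=pose();im=get_image("wrist");pickle.dump((p,im),open("w_h3.pkl","wb"))
cv2.imwrite("pics/w22.png",im["color"])
crop(im["color"],190,170,390,350,4,"pics/w22c.png")
s=get_image("scene");cv2.imwrite("pics/s22.png",s["color"])
E
```

```text
clock: 23.2
position: [0.5955, -0.0118, 0.1097]
ee_rot: [-0.706, 0.707, -0.029, 0.032]
contact_force: [3.8, -1.2, 12.7]
width: 0.0142
t 23.2 p [ 0.5955 -0.0118  0.1097] yaw -0.0873 down [ 0.004 -0.001 -1.   ] F [ 3.8 -1.2 12.7] M [-0.21 -0.57  0.24] w 0.0142 q [-0.14  0.39  1.65 -0.    1.1  -1.62]
clock: 23.58
position: [0.5956, -0.0119, 0.1086]
ee_rot: [-0.706, 0.707, -0.029, 0.033]
contact_force: [-1.4, -2.6, 16.6]
width: 0.0146
t 23.575 p [ 0.5956 -0.0119  0.1086] yaw -0.0875 down [ 0.005 -0.001 -1.   ] F [-1.4 -2.6 16.6] M [-0.49 -0.44  0.06] w 0.0146 q [-0.14  0.39  1.65 -0.    1.09 -1.62]
```

View pics/w22c.png

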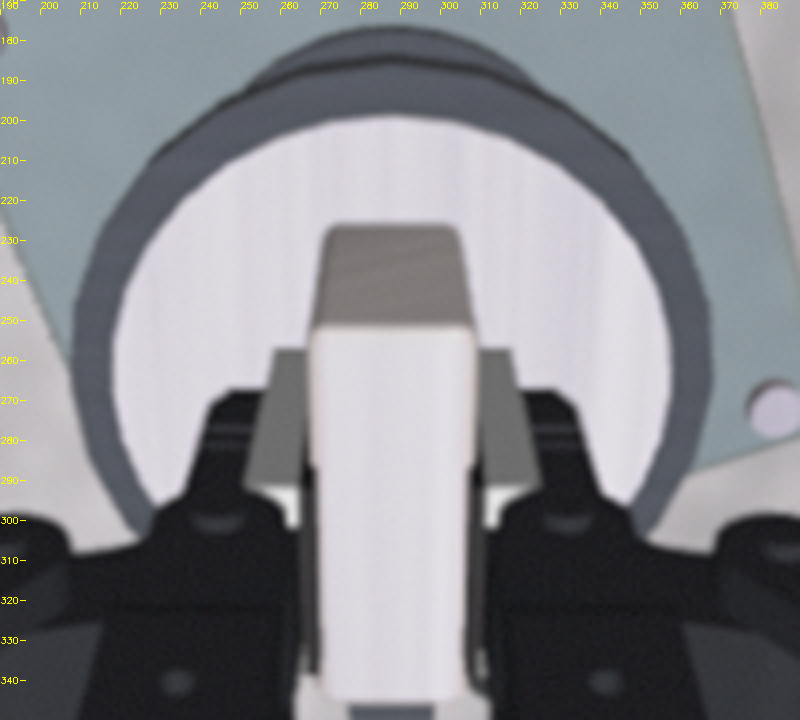

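```bash
python3 -m jog '[255,0.0,0.1,0,0,0,0, 255,0.0,0.2,0,0,0,0, 255,0.0,0.2,0,0,0,0]' 120
python3 - <<'E'
from h import *
st()
ims={k:cv2.imread(f"pics/{k}.png") for k in("s18","s21")}
cur=get_image("scene")["color"];cv2.imwrite("pics/s23.png",cur)
g=lambda i:cv2.cvtColor(i,cv2.COLOR_BGR2GRAY).astype(np.float32)
def sh(A,B,u0,v0,u1,v1,f=10):
    T=cv2.resize(g(A)[v0:v1,u0:u1],None,fx=f,fy=f,interpolation=cv2.INTER_CUBIC)
    S=cv2.resize(g(B)[v0-5:v1+5,u0-5:u1+5],None,fx=f,fy=f,interpolation=cv2.INTER_CUBIC)
    r=cv2.matchTemplate(S,T,cv2.TM_CCOEFF_NORMED);_,m,_,l=cv2.minMaxLoc(r);return (l[0]/f-5,l[1]/f-5,round(m,3))
for box in[(303,230,322,242),(290,232,312,244),(306,228,322,246)]:
    print([sh(ims[k],cur,*box) for k in("s18","s21")])
crop(cur,285,205,330,250,13,"pics/s23c.png")
st()
E
```

```text
clock: 24.05
position: [0.5976, -0.0121, 0.1085]
ee_rot: [-0.706, 0.707, -0.027, 0.034]
contact_force: [2.5, -1.9, 16.8]
width: 0.0145
t 24.05 p [ 0.5976 -0.0121  0.1085] yaw -0.0869 down [ 0.01  -0.002 -1.   ] F [ 2.5 -1.9 16.8] M [-0.02  0.76  0.13] w 0.0145 q [-0.14  0.4   1.65 -0.    1.09 -1.62]
[(-0.2999999999999998, 2.0999999999999996, 0.989), (-0.09999999999999964, 0.7000000000000002, 0.992)]
[(-0.09999999999999964, 2.0, 0.942), (-0.20000000000000018, 0.5999999999999996, 0.99)]
[(-0.2999999999999998, 2.0, 0.958), (-0.20000000000000018, 0.7000000000000002, 0.989)]
t 24.1 p [ 0.5975 -0.0121  0.1085] yaw -0.087 down [ 0.009 -0.001 -1.   ] F [-0.3  0.2 13.3] M [0.18 0.71 0.07] w 0.0143 q [-0.14  0.4   1.65 -0.    1.09 -1.62]
```

View pics/s23c.png

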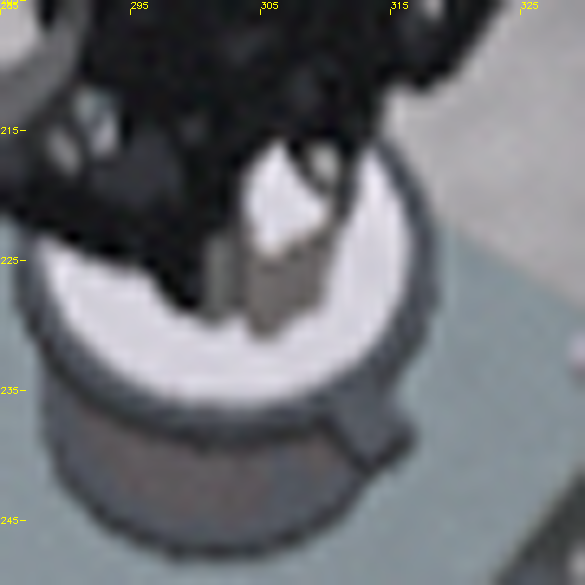

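```bash
python3 -m jog '[255,0,0,0,0,0,0, 255,0,0,0,0,0,0, 255,0,0,0,0,0,0, 255,0,0,0,0,0,0, 255,0,0,0,0,0,0, 255,0,0,0,0,0,0,255,0,0,0,0,0,0, 255,0,0,0,0,0,0]' 120
python3 - <<'E'
from h import *
import pickle
st();p=pose();im=get_image("wrist");pickle.dump((p,im),open("w_h4.pkl","wb"))
cv2.imwrite("pics/w24.png",im["color"])
cv2.imwrite("pics/s24.png",get_image("scene")["color"]);st()
E
```

```text
clock: 25.1
position: [0.5975, -0.0122, 0.1085]
ee_rot: [-0.706, 0.707, -0.027, 0.034]
contact_force: [0.1, -1.3, 18.3]
width: 0.0143
t 25.1 p [ 0.5975 -0.0122  0.1085] yaw -0.0872 down [ 0.01  -0.002 -1.   ] F [ 0.1 -1.3 18.3] M [-0.02  0.22 -0.1 ] w 0.0143 q [-0.14  0.4   1.65 -0.    1.09 -1.62]
t 25.2 p [ 0.5997 -0.0121  0.1091] yaw -0.0877 down [ 0.014 -0.001 -1.   ] F [ 0.5  0.9 22.4] M [-0.26 -0.14  0.33] w 0.0145 q [-0.14  0.4   1.65  0.    1.09 -1.62]
```

View pics/w24.png

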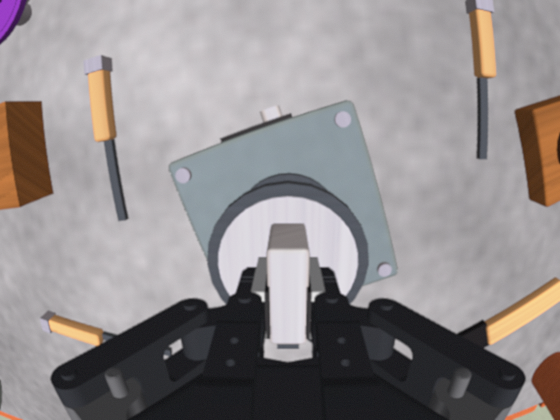

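View pics/s24.png

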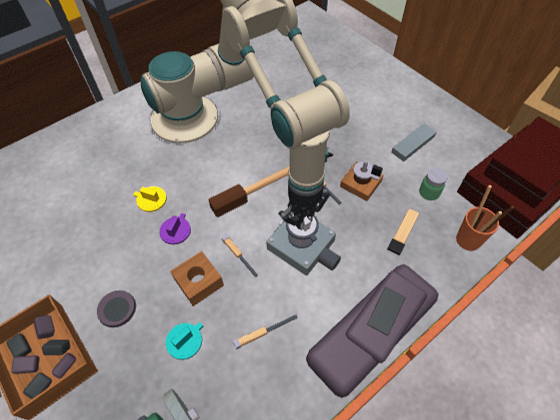

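```bash
python3 -m jog '[255,-0.1,0,0,0,0,0.04, 255,-0.2,-0.05,0,0,0,0.08, 255,-0.3,-0.05,0,0,0,0.08, 255,-0.3,-0.05,0,0,0,0.08, 255,-0.3,-0.05,0,0,0,0.08]' 120
python3 - <<'E'
from h import *
st();get_image("top");st();get_image("top");st()
E
```

```text
clock: 25.82
position: [0.5939, -0.0119, 0.1085]
ee_rot: [-0.706, 0.707, -0.032, 0.03]
contact_force: [-2.9, -1.0, 13.6]
width: 0.0145
t 25.825 p [ 0.5939 -0.0119  0.1085] yaw -0.0872 down [-0.003 -0.001 -1.   ] F [-2.9 -1.  13.6] M [-0.47 -0.16  0.1 ] w 0.0145 q [-0.14  0.4   1.64 -0.    1.1  -1.62]
t 25.875 p [ 0.594  -0.0119  0.1086] yaw -0.0872 down [-0.003 -0.001 -1.   ] F [ 0.7 -1.9 11.1] M [-0.11  0.2   0.02] w 0.0144 q [-0.14  0.4   1.64 -0.    1.1  -1.62]
t 25.925 p [ 0.5955 -0.012   0.1088] yaw -0.0873 down [ 0.001 -0.001 -1.   ] F [6.  0.8 4. ] M [0.94 0.79 0.31] w 0.014 q [-0.14  0.4   1.64 -0.    1.1  -1.62]
```

```bash
python3 -m jog '[255,0,0,0,0,0,0, 255,0,0,0,0,0,0]' 120
python3 -m jog '[255,0,0,0,0,0,0, 255,0,0,0,0,0,0]' 120
python3 -m jog '[255,0,0,0,0,0,0, 255,0,0,0,0,0,0]' 120
python3 - <<'E'
from h import *
import pickle
st();p=pose();im=get_image("wrist");pickle.dump((p,im),open("w_h5.pkl","wb"))
crop(im["color"],190,170,390,350,4,"pics/w25c.png")
cv2.imwrite("pics/s25.png",get_image("scene")["color"]);st()
E
```

```text
clock: 26.18
position: [0.5947, -0.0118, 0.1087]
ee_rot: [-0.706, 0.707, -0.031, 0.03]
contact_force: [1.4, 1.0, 13.6]
width: 0.0145
clock: 26.42
position: [0.5943, -0.012, 0.1086]
ee_rot: [-0.706, 0.707, -0.032, 0.03]
contact_force: [-2.8, 0.3, 8.5]
width: 0.0144
clock: 26.68
position: [0.5958, -0.0119, 0.1087]
ee_rot: [-0.706, 0.707, -0.03, 0.031]
contact_force: [-4.7, -2.1, 19.6]
width: 0.0144
t 26.675 p [ 0.5958 -0.0119  0.1087] yaw -0.0871 down [ 0.001 -0.001 -1.   ] F [-4.7 -2.1 19.6] M [-0.88 -1.24 -0.07] w 0.0144 q [-0.14  0.4   1.64 -0.    1.1  -1.62]
t 26.775 p [ 0.5952 -0.012   0.1086] yaw -0.0873 down [-0.    -0.001 -1.   ] F [ 5.5 -2.6 10. ] M [-0.2  -0.01  0.22] w 0.0146 q [-0.14  0.4   1.64 -0.    1.1  -1.62]
```

View pics/w25c.png

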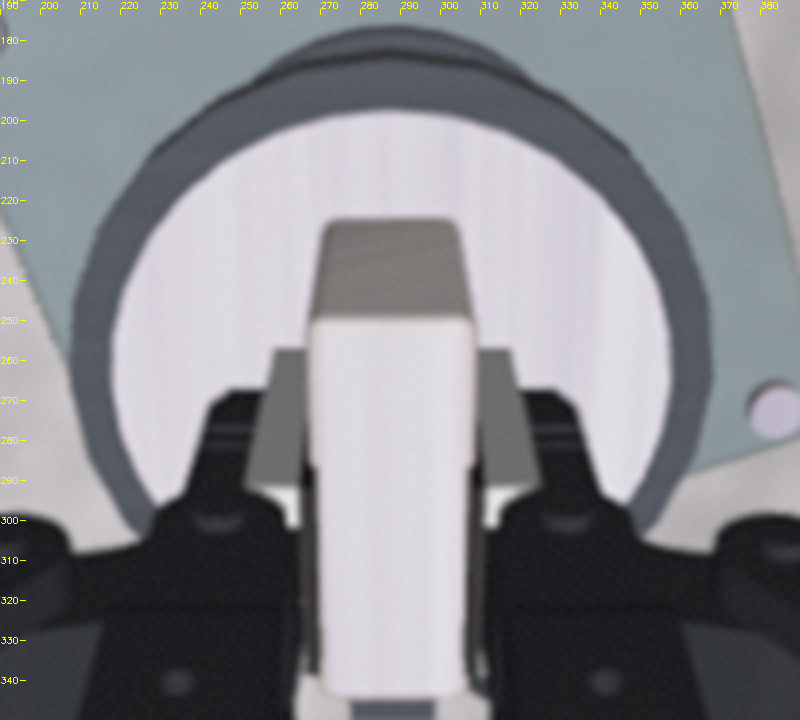

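```bash
python3 -m jog '[255,0,-0.05,0,0,0,0, 255,0,-0.1,0,0,0,0, 255,0,-0.1,0,0,0,0,255,0,-0.1,0,0,0,0]' 80
python3 - <<'E'
from h import *
for i in range(8):
    st();get_image("top")
E
```

```text
clock: 27.28
position: [0.593, -0.0119, 0.1086]
ee_rot: [-0.706, 0.707, -0.033, 0.029]
contact_force: [0.9, -1.2, 16.1]
width: 0.0142
t 27.275 p [ 0.593  -0.0119  0.1086] yaw -0.0875 down [-0.006 -0.    -1.   ] F [ 0.9 -1.2 16.1] M [ 0.12  0.67 -0.01] w 0.0142 q [-0.14  0.4   1.64 -0.    1.11 -1.62]
t 27.325 p [ 0.5929 -0.0118  0.1086] yaw -0.0875 down [-0.006 -0.    -1.   ] F [-3.4 -1.5 10.8] M [-0.24  0.48  0.06] w 0.0143 q [-0.14  0.4   1.64 -0.    1.11 -1.62]
t 27.375 p [ 0.5934 -0.0118  0.1088] yaw -0.0871 down [-0.005 -0.    -1.   ] F [-0.7  0.2 10.6] M [-0.38 -0.35  0.27] w 0.0141 q [-0.14  0.4   1.64 -0.    1.11 -1.62]
t 27.425 p [ 0.5937 -0.0118  0.1087] yaw -0.0874 down [-0.004 -0.    -1.   ] F [-1.3 -1.   8. ] M [-0.33  0.05 -0.23] w 0.0141 q [-0.14  0.4   1.64 -0.    1.1  -1.62]
t 27.475 p [ 0.5935 -0.0119  0.1086] yaw -0.0876 down [-0.004 -0.    -1.   ] F [-1.8 -0.5 12.4] M [0.36 0.21 0.03] w 0.0144 q [-0.14  0.4   1.64 -0.    1.1  -1.62]
t 27.525 p [ 0.5933 -0.0118  0.1087] yaw -0.087 down [-0.005 -0.    -1.   ] F [-4.3 -3.4 17.6] M [-0.33  0.46  0.38] w 0.0145 q [-0.14  0.4   1.64 -0.    1.11 -1.62]
t 27.575 p [ 0.5935 -0.0119  0.1087] yaw -0.087 down [-0.004 -0.    -1.   ] F [-0.4  0.3 11.9] M [ 0.18  0.18 -0.06] w 0.0144 q [-0.14  0.4   1.64 -0.    1.11 -1.62]
t 27.625 p [ 0.5933 -0.0119  0.1086] yaw -0.0875 down [-0.005 -0.    -1.   ] F [ 0.2 -2.   5.2] M [-1.01  0.71  0.01] w 0.0138 q [-0.14  0.4   1.64 -0.    1.11 -1.62]
```

Run:
```python
from h import *
ims={k:cv2.imread(f"pics/{k}.png") for k in("s18","s21","s23","s25")}
cur=get_image("scene")["color"]
g=lambda i:cv2.cvtColor(i,cv2.COLOR_BGR2GRAY).astype(np.float32)
def sh(A,B,u0,v0,u1,v1,f=10):
    T=cv2.resize(g(A)[v0:v1,u0:u1],None,fx=f,fy=f,interpolation=cv2.INTER_CUBIC)
    S=cv2.resize(g(B)[v0-5:v1+5,u0-5:u1+5],None,fx=f,fy=f,interpolation=cv2.INTER_CUBIC)
    r=cv2.matchTemplate(S,T,cv2.TM_CCOEFF_NORMED);_,m,_,l=cv2.minMaxLoc(r);return (round(l[0]/f-5,1),round(l[1]/f-5,1),round(m,3))
for box in[(303,230,322,242),(290,232,312,244),(306,228,322,246)]:
    print([sh(ims[k],cur,*box) for k in ims])
p=pose();im=get_image("wrist");st()
cv2.imwrite("pics/w26.png",im["color"]);import pickle;pickle.dump((p,im),open("w_h6.pkl","wb"))
crop(im["color"],190,170,390,350,4,"pics/w26c.png");crop(cur,335,145,395,205,10,"pics/s26c.png")
```

```text
[(-0.7, 1.9, 0.993), (-0.5, 0.4, 0.993), (-0.3, -0.3, 0.993), (-0.2, 0.0, 0.995)]
[(-0.4, 1.7, 0.949), (-0.4, 0.3, 0.991), (-0.3, -0.3, 0.995), (-0.1, -0.1, 0.997)]
[(-0.7, 1.8, 0.973), (-0.5, 0.4, 0.992), (-0.3, -0.3, 0.989), (-0.2, -0.1, 0.993)]
t 27.775 p [ 0.5941 -0.0116  0.1089] yaw -0.0874 down [-0.003  0.    -1.   ] F [ 1.1  0.1 32. ] M [-1.36 -2.62  0.58] w 0.0144 q [-0.14  0.4   1.64 -0.    1.1  -1.62]
```

View pics/w26c.png

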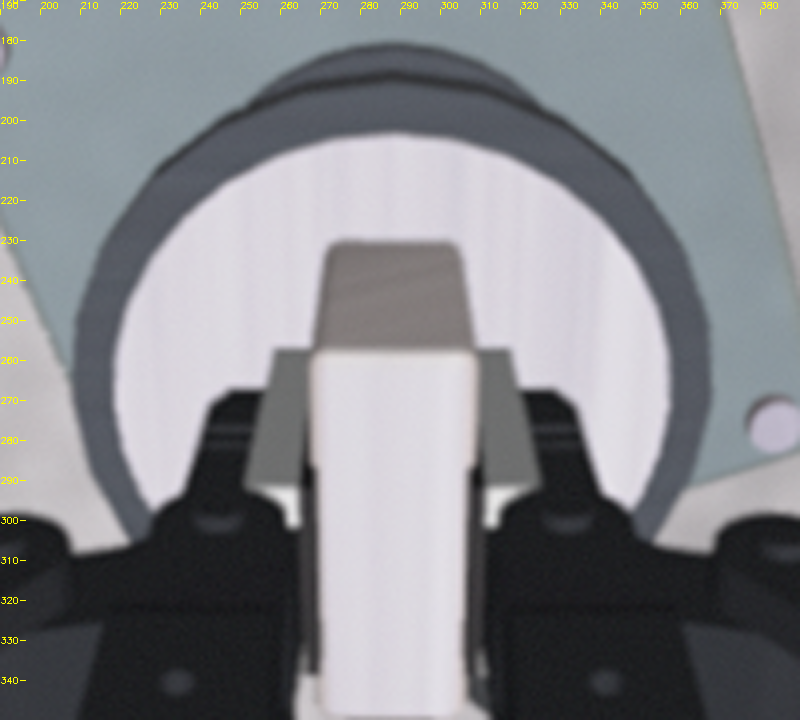

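View pics/s26c.png

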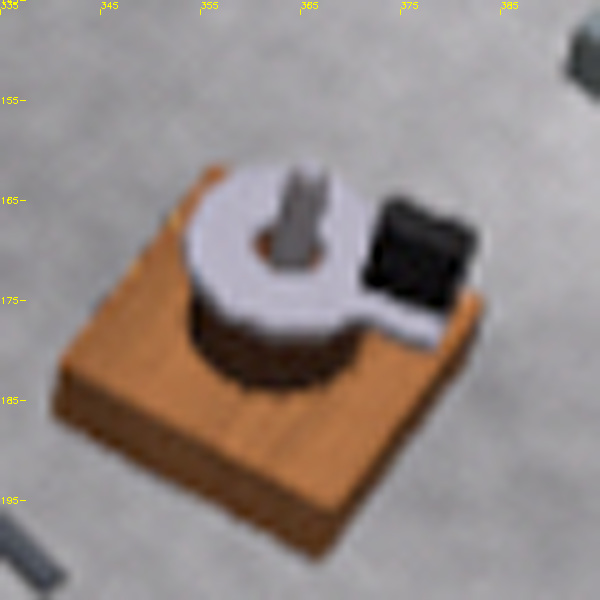

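```bash
python3 -m jog '[255,0,-0.1,0,0,0,-0.02, 255,0,-0.2,0,0,0,-0.03, 255,0,-0.2,0,0,0,-0.03,255,0,-0.2,0,0,0,-0.03]' 80
python3 - <<'E'
from h import *
for i in range(8):
    st();get_image("top")
E
```

```text
clock: 28.28
position: [0.5929, -0.0114, 0.1095]
ee_rot: [0.706, -0.706, 0.032, -0.03]
contact_force: [-1.1, 1.4, 7.1]
width: 0.0139
t 28.275 p [ 0.5929 -0.0114  0.1095] yaw -0.0875 down [-0.002  0.    -1.   ] F [-1.1  1.4  7.1] M [ 0.14  0.11 -0.13] w 0.0139 q [-0.14  0.39  1.65 -0.    1.1  -1.62]
t 28.325 p [ 0.5932 -0.0116  0.1096] yaw -0.0872 down [-0.001 -0.    -1.   ] F [-1.9 -5.   9.7] M [-0.19  2.87 -0.22] w 0.0144 q [-0.14  0.39  1.65 -0.    1.1  -1.62]
t 28.375 p [ 0.5924 -0.0115  0.1094] yaw -0.087 down [-0.003 -0.    -1.   ] F [ 1.4 -0.1  4.6] M [0.05 0.3  0.03] w 0.014 q [-0.14  0.39  1.65 -0.    1.1  -1.62]
t 28.425 p [ 0.5932 -0.0115  0.1095] yaw -0.0872 down [-0.001 -0.    -1.   ] F [ 1.9 -0.3  3.3] M [0.47 0.22 0.24] w 0.0144 q [-0.14  0.39  1.65 -0.    1.1  -1.62]
t 28.475 p [ 0.5933 -0.0115  0.1096] yaw -0.0871 down [-0.001 -0.    -1.   ] F [0.6 0.3 7.1] M [-0.21 -0.48 -0.01] w 0.0142 q [-0.14  0.39  1.65 -0.    1.1  -1.62]
t 28.525 p [ 0.593  -0.0115  0.1095] yaw -0.0872 down [-0.002 -0.    -1.   ] F [ 0.5 -0.3 14.4] M [-0.08 -0.24 -0.19] w 0.0141 q [-0.14  0.39  1.65 -0.    1.1  -1.62]
t 28.575 p [ 0.593  -0.0116  0.1095] yaw -0.0871 down [-0.002 -0.    -1.   ] F [-0.7  1.3  5.9] M [ 0.   -0.08  0.03] w 0.0138 q [-0.14  0.39  1.65 -0.    1.1  -1.62]
t 28.625 p [ 0.5929 -0.0115  0.1094] yaw -0.0874 down [-0.002  0.    -1.   ] F [3.9 0.  6.9] M [-0.35 -0.48  0.05] w 0.0146 q [-0.14  0.39  1.65 -0.    1.1  -1.62]
```

Run:
```python
from h import *
for i in range(8):
    s=get_state();print(s["qd"].round(4),s["position"].round(5),s["contact_force"].round(1),(s["qpos"]*1e3).round(1));get_image("top")
```

```text
[ 0.0021 -0.0016  0.0177 -0.0087 -0.058   0.2491] [ 0.59275 -0.01149  0.10941] [ 0.5 -0.4  6. ] [-1.3650e+02  3.9360e+02  1.6469e+03 -4.0000e-01  1.1035e+03 -1.6200e+03]
[-0.001  -0.0048 -0.0139  0.0305 -0.0616  0.7171] [ 0.59321 -0.0115   0.10949] [ 1.4 -0.3 15.7] [-1.3650e+02  3.9360e+02  1.6466e+03 -2.0000e-01  1.1027e+03 -1.6196e+03]
[ 0.0028  0.0031 -0.0132 -0.0683  0.0966 -0.4922] [ 0.59386 -0.0116   0.10977] [ 4.5 -2.3  3.7] [-1.3650e+02  3.9350e+02  1.6459e+03 -3.0000e-01  1.1020e+03 -1.6197e+03]
[ 0.0034  0.0011 -0.0144 -0.0232  0.133   0.6824] [ 0.59347 -0.01164  0.10973] [-2.3  0.5 17.4] [-1.3650e+02  3.9350e+02  1.6461e+03 -5.0000e-01  1.1028e+03 -1.6196e+03]
[ 6.200e-03  3.000e-04  1.700e-02 -2.910e-02 -8.510e-02  5.019e-01] [ 0.59312 -0.01158  0.10957] [ 0.9 -1.1  6.5] [-1.3650e+02  3.9350e+02  1.6465e+03 -4.0000e-01  1.1031e+03 -1.6200e+03]
[-0.0013 -0.0098  0.0274 -0.0113 -0.1598 -0.5137] [ 0.59282 -0.01158  0.1095 ] [-1.3 -1.1 14.5] [-1.3650e+02  3.9350e+02  1.6467e+03 -6.0000e-01  1.1036e+03 -1.6200e+03]
[ 0.0008  0.0025 -0.0158 -0.0026  0.0779 -0.5225] [ 0.59307 -0.01158  0.10949] [-0.2 -0.7 14.2] [-1.3650e+02  3.9360e+02  1.6466e+03 -4.0000e-01  1.1030e+03 -1.6200e+03]
[ 0.0016  0.0022  0.0039 -0.0352 -0.     -0.4181] [ 0.59301 -0.01156  0.1095 ] [ 0.6 -0.4  4.9] [-1.3650e+02  3.9360e+02  1.6466e+03 -4.0000e-01  1.1032e+03 -1.6196e+03]
```

```bash
cat >> h.py <<'E'
def vib(n=8):
    Q=[];P=[];F=[];M=[]
    for i in range(n):
        s=get_state();Q.append(s["qd"]);P.append(s["position"]);F.append(s["contact_force"]);M.append(s["moment"]);get_image("top")
    print("t",s["clock"],"qd rms",np.sqrt(np.mean(np.square(Q),0)).round(3),"P",np.mean(P,0).round(4),"sd mm",(np.std(P,0)*1e3).round(2),"F",np.mean(F,0).round(1),np.std(F,0).round(1),"M",np.mean(M,0).round(2),"w",round(s["width"],4))
E
python3 -m jog '[255,0,0,0,0,0,0, 255,0,0,0,0,0,0]' 30
python3 -c "
from h import *
vib();st()"
```

```text
clock: 29.32
position: [0.5951, -0.0117, 0.1103]
ee_rot: [-0.706, 0.707, -0.03, 0.032]
contact_force: [4.5, 0.9, 14.1]
width: 0.0141
t 29.675 qd rms [0.003 0.007 0.011 0.032 0.104 0.591] P [ 0.5934 -0.0116  0.1097] sd mm [0.8  0.07 0.32] F [ 1.  -0.5  8.5] [1.8 0.9 5. ] M [-0.18  0.04 -0.09] w 0.0145
t 29.725 p [ 0.593  -0.0115  0.1094] yaw -0.0871 down [-0.002 -0.    -1.   ] F [ 0.8 -0.   6.6] M [-0.13 -0.42  0.06] w 0.0142 q [-0.14  0.39  1.65 -0.    1.1  -1.62]
```

```bash
python3 -m jog '[255,0,0,0,0,-0.15,0, 255,0,0,0,0,-0.15,0]' 30
python3 -c "
from h import *
vib(6);st()"
python3 -m jog '[255,0,0,0,0,0.3,0, 255,0,0,0,0,0.3,0]' 30
python3 -c "
from h import *
vib(6);st()"
```

```text
clock: 29.98
position: [0.5928, -0.0115, 0.1094]
ee_rot: [-0.707, 0.707, -0.024, 0.023]
contact_force: [0.1, -0.8, 8.8]
width: 0.0146
t 30.225 qd rms [0.003 0.006 0.025 0.018 0.109 0.498] P [ 0.5927 -0.0115  0.1094] sd mm [0.22 0.04 0.05] F [ 2.  -1.1  6. ] [2.4 1.4 2.7] M [ 0.01  0.19 -0.12] w 0.0142
t 30.275 p [ 0.5929 -0.0115  0.1094] yaw -0.0663 down [-0.002  0.    -1.   ] F [-0.6 -0.4 15.1] M [-0.27 -0.16 -0.26] w 0.0143 q [-0.14  0.39  1.65 -0.    1.1  -1.64]
clock: 30.52
position: [0.5928, -0.0116, 0.1094]
ee_rot: [-0.706, 0.706, -0.039, 0.038]
contact_force: [0.9, -0.7, 8.0]
width: 0.0146
t 30.775 qd rms [0.003 0.003 0.01  0.021 0.066 0.514] P [ 0.5927 -0.0115  0.1094] sd mm [0.07 0.05 0.02] F [-0.8 -0.3  7.9] [2.2 1.1 1.3] M [-0.07  0.02  0.05] w 0.0147
t 30.825 p [ 0.5927 -0.0114  0.1094] yaw -0.1082 down [-0.002  0.    -1.   ] F [0.2 0.1 8.6] M [ 0.46  1.97 -0.23] w 0.0146 q [-0.14  0.39  1.65 -0.    1.1  -1.6 ]
```

```bash
python3 -m jog '[255,0,0,0,0,-0.1,0, 255,0,0,0,0,-0.1,0]' 30
python3 - <<'E'
from h import *
Q=[];P=[]
for i in range(24):
    s=get_state();Q.append(s["qd"]);P.append(s["position"]);get_image("top")
Q=np.array(Q);P=np.array(P);print(np.abs(Q).max(0).round(3),Q[:,4].round(3),(P[:,0]*1e3).round(2),(P[:,2]*1e3).round(2));st()
E
```

```text
clock: 31.08
position: [0.5928, -0.0114, 0.1094]
ee_rot: [-0.706, 0.706, -0.034, 0.033]
contact_force: [3.7, 0.1, 8.0]
width: 0.0145
[0.005 0.01  0.044 0.052 0.131 0.589] [ 0.026 -0.071  0.031 -0.033 -0.055  0.131  0.037  0.112 -0.009 -0.003
 -0.046  0.027  0.016 -0.019  0.003  0.    -0.003 -0.004 -0.007 -0.006
 -0.005 -0.001  0.002  0.003] [592.84 592.94 592.86 592.79 592.7  592.55 592.41 592.63 592.91 592.86
 592.73 592.78 592.87 592.77 593.1  593.03 593.07 593.09 593.07 593.05
 593.09 593.08 593.08 593.08] [109.39 109.43 109.46 109.41 109.37 109.35 109.28 109.32 109.42 109.42
 109.42 109.4  109.42 109.43 109.47 109.47 109.48 109.51 109.49 109.49
 109.53 109.51 109.49 109.5 ]
t 32.275 p [ 0.5931 -0.0114  0.1095] yaw -0.0945 down [-0.002  0.    -1.   ] F [ 0.1 -0.7  8.1] M [-0.04 -0.16  0.01] w 0.0145 q [-0.14  0.39  1.65 -0.    1.1  -1.61]
```

Run:
```python
from h import *
vib(6)
A=cv2.imread("pics/s18.png");C=cv2.imread("pics/s23.png");cur=get_image("scene")["color"];cv2.imwrite("pics/s30.png",cur)
g=lambda i:cv2.cvtColor(i,cv2.COLOR_BGR2GRAY).astype(np.float32)
def sh(A,B,u0,v0,u1,v1,f=10):
    T=cv2.resize(g(A)[v0:v1,u0:u1],None,fx=f,fy=f,interpolation=cv2.INTER_CUBIC)
    S=cv2.resize(g(B)[v0-5:v1+5,u0-5:u1+5],None,fx=f,fy=f,interpolation=cv2.INTER_CUBIC)
    r=cv2.matchTemplate(S,T,cv2.TM_CCOEFF_NORMED);_,m,_,l=cv2.minMaxLoc(r);return (round(l[0]/f-5,1),round(l[1]/f-5,1),round(m,3))
for box in[(303,230,322,242),(290,232,312,244)]:print(sh(A,cur,*box),sh(C,cur,*box))
p=pose();im=get_image("wrist");import pickle;pickle.dump((p,im),open("w_f.pkl","wb"));crop(im["color"],190,170,390,350,4,"pics/w30c.png")
vib(4);st()
```

```text
t 32.525 qd rms [0.002 0.001 0.002 0.013 0.004 0.299] P [ 0.5931 -0.0114  0.1095] sd mm [0.   0.02 0.01] F [0.8 0.3 7.9] [0.5 0.6 0.7] M [ 0.02 -0.16  0.28] w 0.0149
(-0.7, 1.5, 0.993) (-0.3, -0.8, 0.994)
(-0.3, 1.3, 0.958) (-0.4, -0.8, 0.996)
t 32.825 qd rms [0.002 0.001 0.001 0.013 0.006 0.293] P [ 0.5931 -0.0114  0.1095] sd mm [0.01 0.01 0.01] F [ 0.9 -0.8  7.9] [0.4 0.5 0.3] M [-0.05 -0.2  -0.31] w 0.0149
t 32.875 p [ 0.5931 -0.0114  0.1095] yaw -0.0946 down [-0.002  0.    -1.   ] F [ 0.5 -0.6  8.7] M [-0.08 -0.21 -0.35] w 0.0146 q [-0.14  0.39  1.65 -0.    1.1  -1.61]
```

View pics/w30c.png

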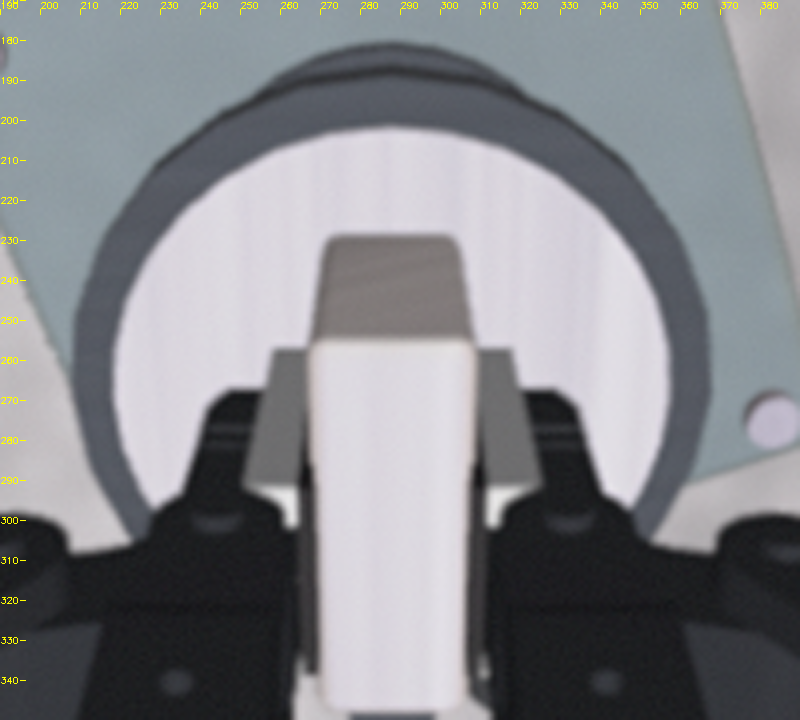

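Run:
```python
from fit import *
fit("w_f.pkl",[(208,264),(368,264),(213,235),(361,235),(230,208.5),(345,208.5),(212,285),(363,285),(288,187)],(287.5,254.5),(287.5,347.5),(287.5,229),[])
fit("w_h4.pkl",[(208,262),(368,262),(212,232),(361,232),(230,205.5),(345,205.5),(212,285),(363,285),(288,183.5)],(287.5,249.5),(287,344),(287.5,225),[])
a=[cv2.resize(cv2.imread(f"pics/{k}.png")[218:252,283:323],None,fx=7,fy=7,interpolation=cv2.INTER_CUBIC) for k in("s18","s23","s30")]
cv2.imwrite("pics/cmp2.png",np.hstack(a)[:, :840])
```

```text
w_f.pkl tx,tz,h mm [-1.87 -0.2  -8.66] tilts [0.007  0.0013 0.0007] sd [0.38 0.19 0.61] [0.012 0.008 0.011] res [-0.4  0.5 -0.2 -1.1  1.4  1.3  0.1 -0.   1.3 -0.1 -0.1  1.  -0.  -3.4
  0. ]
w_h4.pkl tx,tz,h mm [-3.32 -0.27 -8.54] tilts [-0.0063  0.0026  0.0053] sd [0.37 0.19 0.6 ] [0.012 0.008 0.011] res [-0.8  0.4  0.4 -1.2  0.9  1.1  0.6  0.7  1.2 -0.4 -0.1  1.5 -0.1 -2.8
  0.1]
```

View pics/cmp2.png

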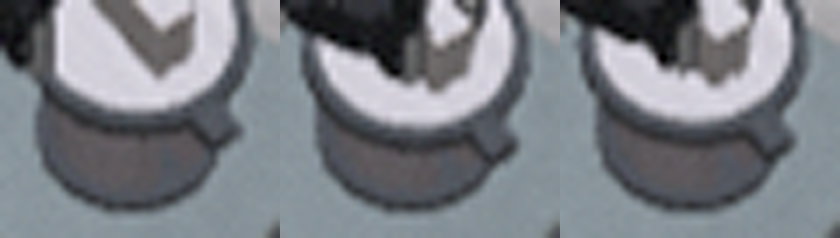

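```bash
python3 -m jog '[255,0.05,0.03,0,0,0,0, 255,0.1,0.06,0,0,0,0, 255,0.1,0.06,0,0,0,0, 255,0.1,0.06,0,0,0,0, 255,0.1,0.06,0,0,0,0, 255,0.1,0.06,0,0,0,0]' 30
python3 - <<'E'
from h import *
vib(8);vib(8);st()
E
```

```text
clock: 33.62
position: [0.5935, -0.0113, 0.1088]
ee_rot: [0.706, -0.706, 0.034, -0.032]
contact_force: [-0.3, -0.1, 9.7]
width: 0.0147
t 33.975 qd rms [0.002 0.001 0.001 0.014 0.004 0.334] P [ 0.5935 -0.0113  0.1088] sd mm [0.01 0.01 0.01] F [0.  0.5 9. ] [0.4 0.6 0.6] M [0.02 0.03 0.21] w 0.0149
t 34.375 qd rms [0.002 0.001 0.001 0.012 0.004 0.349] P [ 0.5935 -0.0113  0.1088] sd mm [0.02 0.01 0.01] F [-0.2 -0.3  8.3] [0.6 0.4 0.6] M [-0.01  0.02 -0.24] w 0.0146
t 34.425 p [ 0.5935 -0.0113  0.1088] yaw -0.0943 down [-0.003  0.    -1.   ] F [1.  0.4 9.6] M [0.03 0.06 0.14] w 0.0141 q [-0.14  0.4   1.65  0.    1.1  -1.61]
```

```bash
python3 -c "
from rig import sign_off
print(sign_off())"
```

```text
the job is handed in; nothing more can be done
None
```

The cover is hung on the post, and I handed the job in while holding the wheel pressed down in the hub. The clock stood at about 34.4 s of the 61 s. The system gave no verdict.

**Cover:** I lifted it off the hub, lowered it onto the post until it touched the shoulder, and let go. The wrist and scene pictures afterwards show it lying flat and free.

**Wheel:** The key went into the slot (seen at about -0.09 rad) on the first push.
- **Slip:** On the first press to home the wheel slid about 6 mm up in the grip. I let go, gripped it again lower down and pressed again. It slid about 4 mm until the fingertips met the disc.
- **Chatter:** The arm chattered while I pushed hard. I eased the push and lowered the grip from 120 N to 30 N, and it settled.

**Last checks:**
- **Height:** The TCP stood at 0.1088 m, against a hard stop at about 0.1085 m.
- **Spring:** The upward force was about 8.7 N. Adding the wheel's weight of about 3.6 N gives about 12 N, the value at home.
- **Position:** The tool's tilt was 0.003 rad and it moved about 0.02 mm. The last joint still trembled slightly about the wheel's axis.

**Disagreement:** Before the last 0.6 mm of push, comparing scene pictures put the disc anywhere from about 1 to 3.6 mm above home, depending on how I allowed for sideways shift. Force and tool height said about 1 mm. I did not repeat the comparison after that push. I went by force and height, so home is well supported but not confirmed by picture.

No bystander looked disturbed in the pictures, though I did not measure their positions.

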